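# Take the size of a pump seal bore with a telescoping gauge

### The job

Take the bore size of the clamped-down pump seal housing with the middle one (by size) of the three telescoping gauges: with its plungers still drawn in, lower it upright into the bore until it rests on the shoulder inside, and while bearing down on it gently slacken the knurled knob at its top (anticlockwise seen from above, about a fifth of a turn) so that the plungers spring out against the wall. Tighten the knob again to lock that size in, draw the gauge straight up out of the bore without forcing it, and stand it back upright in its own slot of the wooden block, still locked at the bore size and let go. Never let the plungers fly out in the open, and leave the other gauges, the impeller and the micrometer where they are.

Things in the scene. Friction and masses are not known exactly. Their poses are not given: they have to be found in the camera images.
- gauge: Middle-sized telescoping bore gauge, bare metal, 117 mm long, 0.2 kg: an upside-down T. Head tube 11 mm thick, 32 mm long over the drawn-in plungers, across the foot of a 10.4 mm round handle with a knurled lock knob on top. Origin: centre of the head's underside; z up the handle, x along the head. Starts upright in one of the block's three slots (which one varies), locked, plungers in.
- knob (a point): Centre of the gauge's lock knob, on the handle's axis 106 mm above the gauge's origin. The knob is a cylinder of 16 mm diameter, 22 mm long (95 to 117 mm above the origin): grip it from above to carry the gauge and to turn the knob alike.
- lock (a joint): Turn of the knob on the handle, rad: about 0 = locked, as at the start; grows as it is slackened (anticlockwise from above). The clamp lets go at 0.7 to 0.95; below 0.1 it holds; stops at -0.6 and 1.6. Turning takes 0.015 to 0.05 N m: in the air or barely touching, the whole gauge turns along with its knob. Bear down with 9 to 15 N: the head stays (or creeps 0.2 rad); over 25 N harms the bore.
- plunger_a (a joint): How far the thicker plunger (8.4 mm, at the head's +x end) stands out, m: 0 drawn in, about 0.005 at the wall of the bore when the gauge is centred, 0.009 at most (in the open). A spring of about 1.2 N pushes it outward as soon as the lock lets go.
- plunger_b (a joint): The same for the thinner plunger (6.8 mm, at the head's -x end).
- tip_a (a point): Tip of the thicker plunger, on the head's axis 5.5 mm above the gauge's origin. The distance from tip_a to tip_b is the size of the gauge: 32 mm drawn in.
- tip_b (a point): Tip of the thinner plunger.
- housing: Grey cast pump seal housing, strapped (at its +y and -y sides) to an aluminium plate 160 x 160 x 12 mm; fixed. Flange 110 mm wide, hub 68 mm wide with its bright top face 76 mm above the table. Origin: on the table under the bore's axis, z up. The upright bore, 42 mm wide, ends on a flat shoulder (a ring with a 22 mm hole) 23 to 37 mm below the top face: its depth varies and must be felt.
- bore_mouth (a point): Centre of the bore at the hub's top face, 76 mm above the table.
- block: Wooden gauge block, 86 x 216 x 40 mm, fixed. Origin: centre of its underside, x across, y along it, z up. Three like slots stand 70 mm apart (y = -70, 0, +70 mm), each 60 mm long in x, 14 mm wide in y and 32 mm deep (slot floor 8 mm above the table), rims chamfered by 2 mm. A gauge stands in each, its head along the slot.
- small_gauge: Smaller telescoping gauge (head 20 mm, 98 mm tall, 0.09 kg) standing in another slot. Origin: underside of its head. Leave it.
- large_gauge: Larger telescoping gauge (head 52 mm, 132 mm tall, 0.2 kg) standing in another slot. Origin: underside of its head. Leave it.
- impeller: Brass pump impeller, 92 mm across, 26 mm high, lying beyond the work. Origin: centre of its underside. Leave it.
- micrometer: Outside micrometer with a grey bow, about 125 mm long and 14 mm thick, lying beyond the work. Origin: in the middle of its bow, at the underside. Leave it.
Things that resemble listed ones, but are neither listed nor needed, are in the scene too. Of the things like the housing, leave any that is green; of the rest the larger one is meant. What is shaped like the gauge but orange is not meant.

How it is judged:
By the outcome, as a careful person would: the job done as asked, in the order asked, and still so for the second after the job is handed in, with the robot touching nothing.
It also fails if it takes over 72 s, if anything falls off the work surface, if the arm or the gripper's body presses on something with over 40 N, if the wrist force passes 120 N, or if a joint passes its speed limit or range.

### The arm

A 6-joint arm with a two-finger parallel gripper is mounted at the origin on the work surface. World frame = base frame: x ahead of the robot, y to its left, z up, the work surface at z = 0. Lengths are in m, angles in rad, forces in N, time in s.
With the tool pointing down it reaches from about 0.225 to 0.725 m from the base axis. Payload 3.1 kg.
Tool frame: the origin (TCP) lies on the centre line of the jaws, within the pads' length; the fingertips stand 8 mm ahead of it and the grasp point (between the pads) lies 11 mm behind it (ctrl.tips_ahead is the distance from the TCP to the fingertips, in m); z points along the fingers, y is the direction in which the jaws open and shut (so a half turn about z gives the same grasp; the last joint's range is limited). The gripper opens to 85 mm and grips with 20 to 120 N. Pads are 22 mm wide; open, the fingers measure 114 mm over their backs; the gripper's body (76 mm by 85 mm) begins 54 mm behind the grasp point. The pads swing forward as they close: fully open they stand 13 mm farther back than shut.
Start: joints at [1.062, 0.048, 0.099, 1.622, 0, 1.443], TCP at [0.195, 0.487, 0.217] pointing down, gripper open.
Joint ranges: [-2.91, 2.91], [-0.99, 1.94], [-1.21, 1.42], [-2.12, 2.29], [-1.49, 1.47], [-3.14, 3.14]. Speed limits (rad/s): [2.79, 2.79, 3.14, 3.14, 3.14, 3.14].

### API

Orientations are given as a unit quaternion [w, x, y, z].
In Python, from bench import ctrl gives the robot as it stands.
- The arm moves only by the tool servo_tool, never from a script. Its argument "rows" is a list of rows, each a list of 3 entries, a list of its own where there are three numbers: the shift along the tool's x, y, z in m, then the turn, a rotation vector about the tool's x, y, z in rad, then the gripper's target within -1 to 1 (fully open at 1, half-way at 0, shut at -1). A call has 1 to 20 rows; each row shifts and turns the pose as measured when the row begins, along the tool's axes as they then stand; what a row does not reach is not made up. A row lasts 1/10 s, in which the tool goes at most 50 mm and 8.59 degrees, less where a joint would pass 70% of its speed; a pose out of reach is approached as far as the arm can. A call is refused whole if a number of a shift passes 0.05 or a number of a turn 0.15, either way. A call with a gripper value outside its range is refused whole. The fingers move at their own pace and stop on an object; "force" is the grip in N (left out, the last holds). Time passes only in rows, so rows that do not move let the fingers close. It gives the time, the measured TCP pose, the force and the opening at its end, in the units of the state.
- ctrl.state(): the state, without advancing time (a new reading comes with each control period).
- ctrl.capture(name): name is "scene" or "top" or "wrist"; returns a dict with "img" (400x640x3 uint8, red, green, blue), "fx", "fy", "cx", "cy" (pixels), "world_from_camera" (4x4, takes a point from camera to world coordinates); the wrist camera has in their place "hand_eye" (4x4, takes a point from camera to tool coordinates, whose origin is the TCP and whose axes are the flange's). Camera axes: x right, y down, z forward; pixel columns grow to the right and rows downward; lengths in m; the calibration is good to about 2 mm. A picture is of the moment at which its call begins: read the wrist's pose just before it. There is no depth.
- ctrl.hand_in(): hands the job in, once; it reports no verdict.
The state is a dict: "time_s": time; "joints": joint angles; "qd": joint speeds; "joint_efforts": joint torques, N m; "tool_pos": TCP position; "tool_rot": TCP orientation; "contact_force": force on the tool from outside, world axes, zero at the start; "torque": the same for the moment, N m; "width": opening from 0.0 (shut) to 1.0 (fully open).
Only numpy, scipy, OpenCV 4.12 (cv2) and the standard library are available. Lean on these libraries where they do the work, as an engineer would, in place of code of your own. Each camera call takes 0.05 s, during which the arm holds its last target.

## Working session

There is one attempt and no reset: what is moved stays moved. The work goes in short steps, Python scripts to look and compute and a tool call to move; the robot and the scene stay as the last step left them, time stands still between calls to the robot, and variables do not carry over. Pictures are saved under pics/ and viewed, and the job is handed in when it is done.

Besides the shell and the picture viewer there is one more tool, called after "Emit:" as name(argument=value, ...) on one line, values as JSON. servo_tool: Moves the arm, as the interface text tells. Its arguments: {"type":"object","properties":{"rows":{"type":"array","items":{"type":"array"}},"force":{"type":"number"}},"required":["rows"]}

```bash
mkdir -p pics; ls; python3 - <<'E'
from bench import ctrl
import cv2
s=ctrl.state();print(s)
for n in("scene","top","wrist"):
    c=ctrl.capture(n);cv2.imwrite(f"pics/{n}0.png",c["img"][:,:,::-1]);print(n,c["fx"],c["cx"],c["cy"],c.get("world_from_camera",c.get("hand_eye")).__repr__())
E
```

```text
pics
{'time_s': 0.0, 'joints': array([1.06220818e+00, 4.87325974e-02, 9.75534148e-02, 1.62198238e+00,
       2.28389871e-05, 1.44302244e+00]), 'qd': array([-0.00089894, -0.00107731, -0.00057607, -0.00083935, -0.00050905,
        0.00160255]), 'joint_efforts': array([ 5.13610503e-04, -3.38778985e+01,  3.20017540e+01,  2.02070572e-02,
       -6.42348766e-06, -4.75256059e-06]), 'tool_pos': array([0.19480244, 0.48682004, 0.21600436]), 'tool_rot': array([-3.80815972e-04,  1.89258564e-01,  9.81926574e-01, -1.11968578e-03]), 'contact_force': array([ 0.21967139,  0.08918888, -0.14992731]), 'torque': array([ 0.01733792,  0.03042012, -0.05310421]), 'width': 1.0040148650419591}
scene 444.5267961440149 310.6360877398825 199.6003240086302 array([[ 0.8866806 ,  0.29086819, -0.35943457,  0.96469322],
       [ 0.46224197, -0.53845052,  0.704559  , -0.68209546],
       [ 0.01139607, -0.79086455, -0.61188512,  0.72128357],
       [ 0.        ,  0.        ,  0.        ,  1.        ]])
top 492.7314598482505 318.4140161110553 198.1075015344803 array([[-0.02054909, -0.99806619,  0.05866533,  0.5136214 ],
       [-0.99978408,  0.02033236, -0.00428893,  0.01991248],
       [ 0.00308783, -0.0587408 , -0.99826849,  1.13667976],
       [ 0.        ,  0.        ,  0.        ,  1.        ]])
wrist 302.66004095469384 321.0368076324357 204.09588575988738 array([[ 5.39212964e-04, -9.61954912e-01, -2.73207718e-01,
         6.95038263e-02],
       [ 9.99999849e-01,  4.89426793e-04,  2.50382297e-04,
        -9.74414388e-04],
       [-1.07141303e-04, -2.73207812e-01,  9.61955030e-01,
        -1.56654659e-01],
       [ 0.00000000e+00,  0.00000000e+00,  0.00000000e+00,
         1.00000000e+00]])
```

View pics/scene0.png

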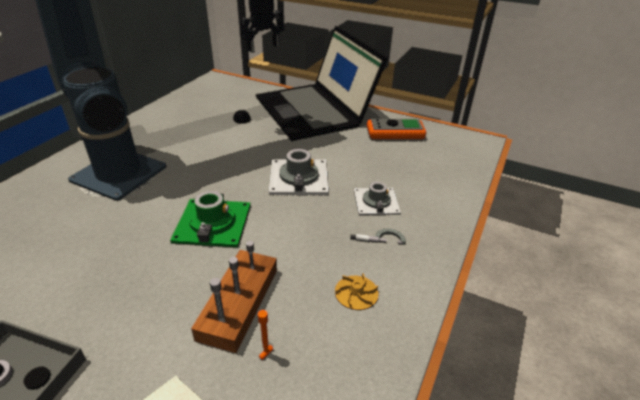

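View pics/top0.png

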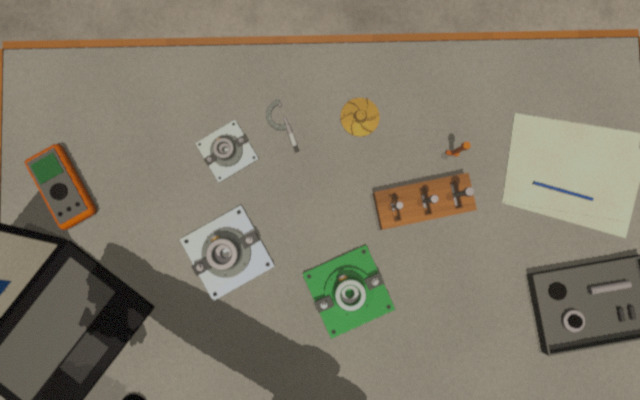

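View pics/wrist0.png

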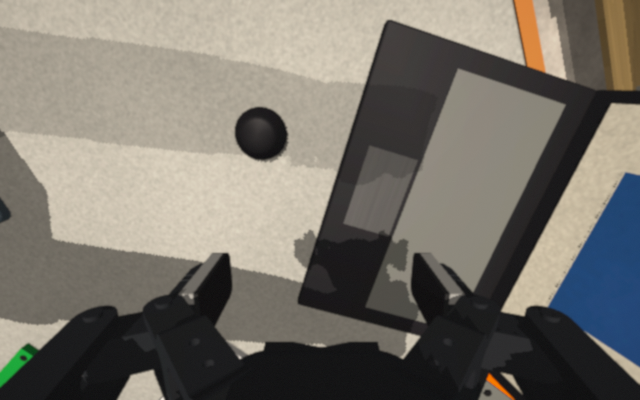

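The scene view shows three gauges in the block. The nearest one, at (216,287), looks largest, then the middle one at (235,262), then the far one at (250,246). The grey target housing is at (300,170) in the scene view and (224,252) in the top view. I'll zoom in to check both.

```bash
python3 - <<'E'
import cv2
t=cv2.imread("pics/top0.png");s=cv2.imread("pics/scene0.png")
a=cv2.resize(t[150:250,360:490],None,fx=5,fy=5,interpolation=cv2.INTER_CUBIC)
b=cv2.resize(t[200:305,170:285],None,fx=5,fy=5,interpolation=cv2.INTER_CUBIC)
c=cv2.resize(s[230:355,185:285],None,fx=4.5,fy=4.5,interpolation=cv2.INTER_CUBIC)
for n,i in zip("abc",(a,b,c)): cv2.imwrite(f"pics/z{n}.png",i)
E
```

```text
(no output)
```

View pics/za.png

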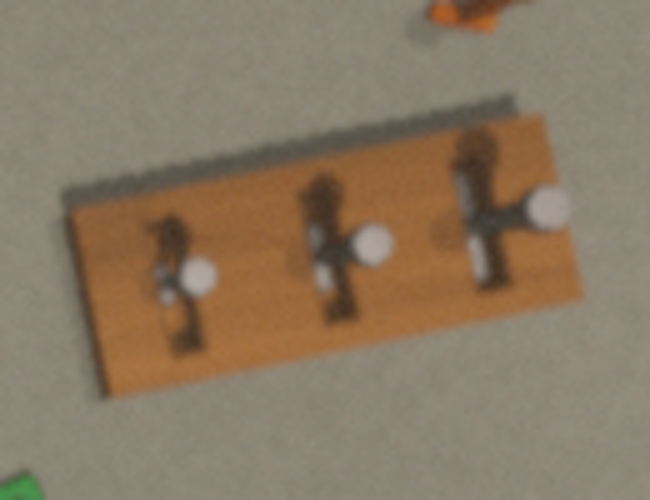

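View pics/zb.png

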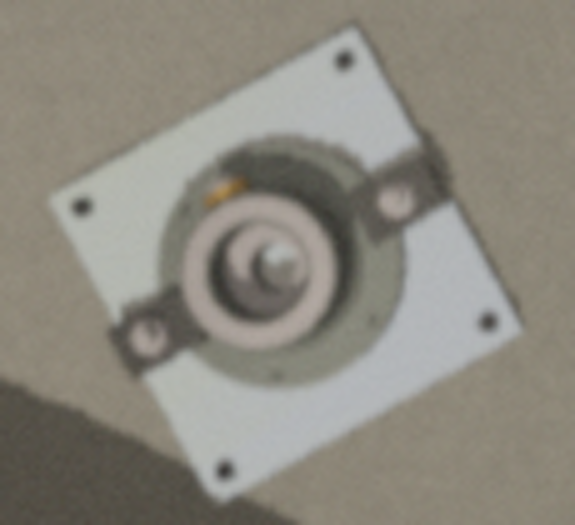

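View pics/zc.png

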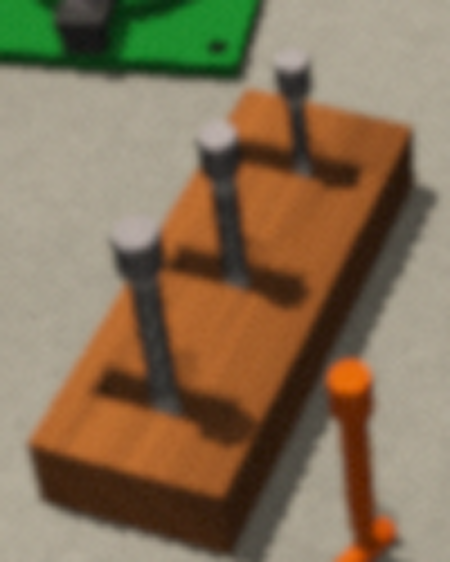

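The middle-sized gauge stands in the middle slot, with its knob top at about (434,199) in the top view. The housing's hub ring is at about (222,254).

```bash
cat > h.py <<'E'
import numpy as np,cv2
from scipy.spatial.transform import Rotation as R
from bench import ctrl
def Rt(q): return R.from_quat([q[1],q[2],q[3],q[0]]).as_matrix()
def ray(c,uv,z,s=None):
    M=np.array(c["world_from_camera"]) if "world_from_camera" in c else None
    if M is None:
        T=np.eye(4);T[:3,:3]=Rt(s["tool_rot"]);T[:3,3]=s["tool_pos"];M=T@np.array(c["hand_eye"])
    d=M[:3,:3]@np.array([(uv[0]-c["cx"])/c["fx"],(uv[1]-c["cy"])/c["fy"],1.]);o=M[:3,3]
    return o+d*(z-o[2])/d[2]
def rel(target,yaw,s=None):
    """target TCP xyz; yaw=world angle of tool y axis -> shift in tool axes and turn"""
    s=s or ctrl.state();Rm=Rt(s["tool_rot"])
    y=np.array([np.cos(yaw),np.sin(yaw),0]);z=np.array([0,0,-1.]);G=np.c_[np.cross(y,z),y,z]
    print("pos",s["tool_pos"].round(4),"shift",(Rm.T@(np.array(target)-s["tool_pos"])).round(4),"turn",R.from_matrix(Rm.T@G).as_rotvec().round(4),"yawY",np.arctan2(Rm[1,1],Rm[0,1]).round(4),"j",s["joints"].round(3),"F",s["contact_force"].round(2),"T",s["torque"].round(3),"w",round(s["width"],3),"t",s["time_s"])
E
python3 - <<'E'
from h import *
c=ctrl.capture("top");sc=ctrl.capture("scene")
k=ray(c,(434.4,199),.125);print("knob",k)
print("knob scene",ray(sc,(185+218/4.5,230+133/4.5),.125))
# block corners in zoom a (top face z=.04)
for p in((72,212),(543,115),(583,297),(106,396)):print(ray(c,(360+p[0]/5,150+p[1]/5),.04))
for p in((197,276),(547,207)):print(ray(c,(360+p[0]/5,150+p[1]/5),.106 if p[0]<300 else .14))
print("mouth",ray(c,(222,254.4),.076), ray(sc,(298,156),.076))
a=ray(c,(381,192),.04);
E
```

```text
knob [ 0.56637343 -0.22305256  0.125     ]
knob scene [ 0.57228439 -0.22555657  0.125     ]
[ 0.58828286 -0.10999021  0.04      ]
[ 0.62750885 -0.32206392  0.04      ]
[ 0.54568247 -0.33677196  0.04      ]
[ 0.50602967 -0.12287172  0.04      ]
[ 0.55585715 -0.15381576  0.106     ]
[ 0.57958691 -0.29106259  0.14      ]
mouth [0.45946989 0.22418764 0.076     ] [0.46601889 0.21615664 0.076     ]
```

```bash
python3 - <<'E'
from h import *
rel([.459,.224,.24],1.19)
E
```

```text
pos [0.195  0.4871 0.2166] shift [-0.3429 -0.1462 -0.0233] turn [-0.0012 -0.0002 -0.    ] yawY 1.19 j [1.062 0.048 0.098 1.622 0.    1.443] F [-0.6  -0.45  0.13] T [ 0.026 -0.027  0.051] w 0.999 t 0.25
```

Emit:
servo_tool(rows=[[[-0.035, -0.015, -0.003], [0, 0, 0], 1], [[-0.035, -0.015, -0.003], [0, 0, 0], 1], [[-0.035, -0.015, -0.003], [0, 0, 0], 1], [[-0.035, -0.015, -0.003], [0, 0, 0], 1], [[-0.035, -0.015, -0.003], [0, 0, 0], 1], [[-0.035, -0.015, -0.003], [0, 0, 0], 1], [[-0.035, -0.015, -0.003], [0, 0, 0], 1], [[-0.035, -0.015, -0.003], [0, 0, 0], 1], [[-0.035, -0.015, -0.003], [0, 0, 0], 1], [[-0.03, -0.015, 0], [0, 0, 0], 1], [[0, 0, 0], [0, 0, 0], 1]])

```text
time_s: 1.35
tool_pos: [0.469, 0.2107, 0.2415]
tool_rot: [-0.0, 0.186, 0.982, -0.001]
contact_force: [-0.9, 0.3, -0.5]
width: 1.001
```

```bash
python3 - <<'E'
from h import *
s=ctrl.state();c=ctrl.capture("wrist");cv2.imwrite("pics/w1.png",c["img"][:,:,::-1])
rel([.459,.224,.24],1.19,s);print(s["tool_pos"],s["tool_rot"],s["qd"].round(3))
E
```

```text
pos [0.469  0.2107 0.2415] shift [0.0142 0.0087 0.0015] turn [-0.0027 -0.0004  0.0059] yawY 1.1959 j [ 0.293  0.03   0.129  1.672 -0.002  0.668] F [-0.93  0.34 -0.46] T [ 0.043  0.034 -0.027] w 1.001 t 1.35
[0.46903875 0.21070935 0.24152184] [-4.38829456e-04  1.86362049e-01  9.82480178e-01 -1.30165883e-03] [ 0.023 -0.013 -0.004  0.025  0.051  0.008]
```

View pics/w1.png

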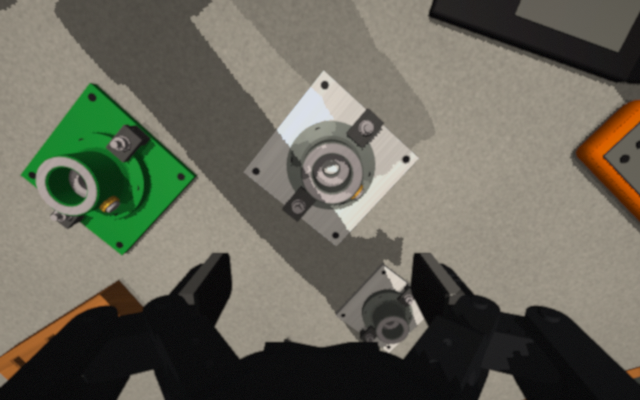

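The wrist view shows the grey housing with its hub ring at about (333,172). I'll fit the ring.

```bash
python3 - <<'E'
from h import *
s=ctrl.state();c=ctrl.capture("wrist")
g=cv2.imread("pics/w1.png");z=cv2.resize(g[125:220,285:380],None,fx=6,fy=6,interpolation=cv2.INTER_CUBIC);cv2.imwrite("pics/z1.png",z)
for p in((333,172),):print(ray(c,p,.076,s))
E
```

```text
[0.4589458  0.22797618 0.076     ]
```

View pics/z1.png

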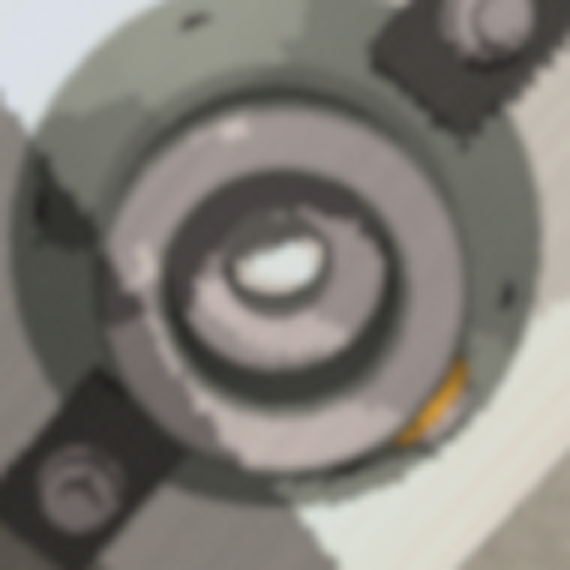

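```bash
python3 - <<'E'
from h import *
s=ctrl.state();c=ctrl.capture("wrist")
for p in((332.5,172.8),):print(ray(c,p,.076,s))
rel([.566,-.223,.22],.183,s)
E
```

```text
[0.45853499 0.22833815 0.076     ]
pos [0.4669 0.2131 0.2419] shift [-0.2508 -0.3703  0.0219] turn [-0.0026 -0.0013  1.0159] yawY 1.199 j [0.297 0.028 0.128 1.673 0.    0.669] F [-0.78  0.19 -0.18] T [0.077 0.041 0.019] w 0.996 t 1.45
```

Emit:
servo_tool(rows=[[[-0.028, -0.041, 0], [0, 0, 0], 1], [[-0.028, -0.041, 0], [0, 0, 0], 1], [[-0.028, -0.041, 0], [0, 0, 0], 1], [[-0.028, -0.041, 0], [0, 0, 0], 1], [[-0.028, -0.041, 0], [0, 0, 0], 1], [[-0.028, -0.041, 0], [0, 0, 0], 1], [[-0.028, -0.041, 0], [0, 0, 0], 1], [[-0.028, -0.041, 0], [0, 0, 0], 1], [[-0.028, -0.041, 0], [0, 0, 0], 1], [[0, 0, 0.01], [0, 0, 0.14], 1], [[0, 0, 0], [0, 0, 0.14], 1], [[0, 0, 0], [0, 0, 0.14], 1], [[0, 0, 0], [0, 0, 0.14], 1], [[0, 0, 0], [0, 0, 0.14], 1], [[0, 0, 0], [0, 0, 0.14], 1], [[0, 0, 0], [0, 0, 0.14], 1], [[0, 0, 0], [0, 0, 0], 1], [[0, 0, 0], [0, 0, 0], 1]])

```text
time_s: 3.3
tool_pos: [0.5777, -0.2037, 0.2277]
tool_rot: [-0.006, 0.62, 0.784, 0.003]
contact_force: [0.3, -0.3, -0.3]
width: 0.998
```

```bash
python3 - <<'E'
from h import *
s=ctrl.state();c=ctrl.capture("wrist");cv2.imwrite("pics/w2.png",c["img"][:,:,::-1])
rel([.566,-.223,.22],.183,s);print(s["qd"].round(3))
E
```

```text
pos [ 0.5777 -0.2037  0.2277] shift [-0.0161 -0.0159  0.0075] turn [-0.0023 -0.0126  0.05  ] yawY 0.233 j [-0.453  0.298  0.404  1.686  0.008  0.885] F [ 0.28 -0.28 -0.26] T [-0.025 -0.048 -0.043] w 0.998 t 3.3
[ 0.021 -0.005 -0.007  0.003  0.002  0.005]
```

View pics/w2.png

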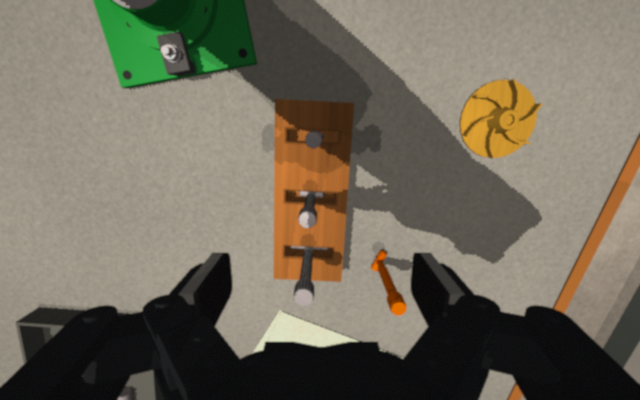

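The middle knob top is at about (308,219), with the block's edges running nearly vertical in the image.

```bash
python3 - <<'E'
from h import *
s=ctrl.state();c=ctrl.capture("wrist");img=c["img"];rel([.566,-.223,.22],.183,s)
z=cv2.resize(img[90:310,255:375,::-1],None,fx=2.7,fy=2.7,interpolation=cv2.INTER_CUBIC);cv2.imwrite("pics/z2.png",z)
hsv=cv2.cvtColor(img,cv2.COLOR_RGB2HSV)
# bright low-sat blob around knob
m=((hsv[...,1]<45)&(hsv[...,2]>120)).astype(np.uint8)[205:232,295:322]
n,l,st,ce=cv2.connectedComponentsWithStats(m)
for i in range(1,n):print(st[i],ce[i]+[295,205])
k=ray(c,(308,219),.125,s);print("knob",k)
mb=((hsv[...,0]<16)&(hsv[...,1]>110)&(hsv[...,2]>50)).astype(np.uint8);mb=cv2.morphologyEx(mb,cv2.MORPH_CLOSE,np.ones((15,15)))
mb[:, 360:]=0
cs,_=cv2.findContours(mb[:300],0,2);q=max(cs,key=cv2.contourArea);b=cv2.boxPoints(cv2.minAreaRect(q));print(b.round(1))
W=[ray(c,p,.04,s) for p in b];print(np.round(W,4),np.mean(W,0))
d=W[1]-W[0];e=W[2]-W[1]
for v in(d,e):print(np.linalg.norm(v),np.arctan2(v[1],v[0]))
E
```

```text
pos [ 0.5778 -0.2037  0.2277] shift [-0.0162 -0.0159  0.0075] turn [-0.0022 -0.0127  0.0497] yawY 0.2328 j [-0.453  0.298  0.404  1.686  0.009  0.885] F [-0.5  -0.58 -0.99] T [ 0.01  -0.043  0.012] w 0.999 t 3.35
[  4   7  14  15 150] [304.92       218.70666667]
knob [ 0.569523   -0.22376367  0.125     ]
[[265.3 277.7]
 [275.1  98.5]
 [353.2 102.7]
 [343.5 282. ]]
[[ 0.5367 -0.34    0.04  ]
 [ 0.5073 -0.1264  0.04  ]
 [ 0.5906 -0.1111  0.04  ]
 [ 0.6343 -0.3229  0.04  ]] [ 0.56721805 -0.22507113  0.04      ]
0.21560650430483047 1.7071957151436592
0.08461468799528765 0.1815175950460402
```

View pics/z2.png

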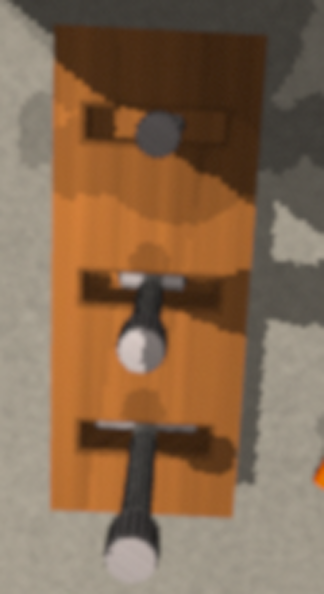

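```bash
python3 - <<'E'
from h import *
rel([.568,-.2235,.165],.183)
E
```

```text
pos [ 0.5777 -0.2042  0.2277] shift [-0.0174 -0.0137  0.0625] turn [-0.0023 -0.0124  0.0487] yawY 0.2317 j [-0.454  0.299  0.404  1.686  0.008  0.885] F [ 0.4  -0.35 -0.02] T [ 0.017  0.014 -0.027] w 1.002 t 3.4
```

Emit:
servo_tool(rows=[[[-0.009, -0.007, 0.02], [0, -0.012, 0.05], 1], [[-0.008, -0.007, 0.02], [0, 0, 0], 1], [[0, 0, 0.02], [0, 0, 0], 1], [[0, 0, 0], [0, 0, 0], 1], [[0, 0, 0], [0, 0, 0], 1]])

```text
time_s: 3.9
tool_pos: [0.5682, -0.2232, 0.1679]
tool_rot: [0.001, 0.637, 0.771, -0.0]
contact_force: [-0.3, -0.1, 1.1]
width: 1.001
```

```bash
python3 - <<'E'
from h import *
s=ctrl.state();c=ctrl.capture("wrist");img=c["img"];rel([.568,-.2235,.165],.183,s);print(s["qd"].round(3))
cv2.imwrite("pics/w3.png",img[:,:,::-1])
E
```

```text
pos [ 0.5682 -0.2232  0.1679] shift [-0.0003 -0.0003  0.0029] turn [0.0007 0.0023 0.006 ] yawY 0.189 j [-4.830e-01  2.650e-01  2.440e-01  1.548e+00 -1.000e-03  8.990e-01] F [-0.3  -0.11  1.14] T [-0.019  0.022 -0.001] w 1.001 t 3.9
[ 0.002  0.008 -0.024 -0.001  0.002 -0.009]
```

View pics/w3.png

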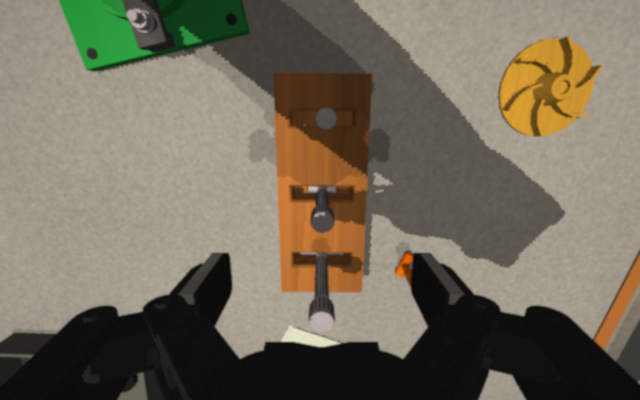

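The middle knob top is now at (321.5,219), between the open jaws.

```bash
python3 - <<'E'
from h import *
s=ctrl.state();c=ctrl.capture("wrist");img=c["img"]
z=cv2.resize(img[170:240,285:360,::-1],None,fx=8,fy=8,interpolation=cv2.INTER_CUBIC);cv2.imwrite("pics/z3.png",z)
print(ray(c,(321.5,219),.125,s))
rel([.568,-.2235,.108],.183,s)
E
```

```text
[ 0.56756171 -0.22195435  0.125     ]
pos [ 0.5681 -0.223   0.1677] shift [-0.0003 -0.0002  0.0597] turn [0.0003 0.0019 0.006 ] yawY 0.189 j [-4.830e-01  2.650e-01  2.440e-01  1.548e+00 -1.000e-03  8.990e-01] F [-0.25  0.8   0.19] T [0.034 0.073 0.001] w 1.001 t 3.95
```

View pics/z3.png

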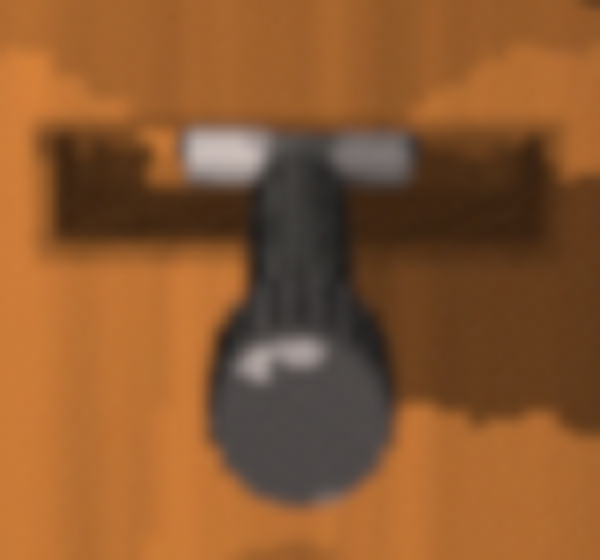

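Emit:
servo_tool(rows=[[[-0.001, 0.0005, 0.015], [0, 0, 0], 1], [[0, 0, 0.015], [0, 0, 0], 1], [[0, 0, 0.015], [0, 0, 0], 1], [[0, 0, 0.014], [0, 0, 0], 1], [[0, 0, 0], [0, 0, 0], 1], [[0, 0, 0], [0, 0, 0], 1]])

```text
time_s: 4.6
tool_pos: [0.5728, -0.2254, 0.1094]
tool_rot: [0.005, 0.636, 0.771, 0.0]
contact_force: [0.1, 0.3, 0.7]
width: 0.999
```

```bash
python3 - <<'E'
from h import *
s=ctrl.state();c=ctrl.capture("wrist");img=c["img"];rel([.5688,-.2241,.107],.183,s)
z=cv2.resize(img[180:340,210:430,::-1],None,fx=3.6,fy=3.6,interpolation=cv2.INTER_CUBIC);cv2.imwrite("pics/z4.png",z)
E
```

```text
pos [ 0.5728 -0.2254  0.1094] shift [ 0.002  -0.0037  0.0023] turn [0.0077 0.0078 0.008 ] yawY 0.191 j [-4.830e-01  2.730e-01  1.380e-01  1.425e+00 -1.000e-03  8.970e-01] F [0.06 0.33 0.66] T [ 0.034 -0.041  0.003] w 0.999 t 4.6
```

View pics/z4.png

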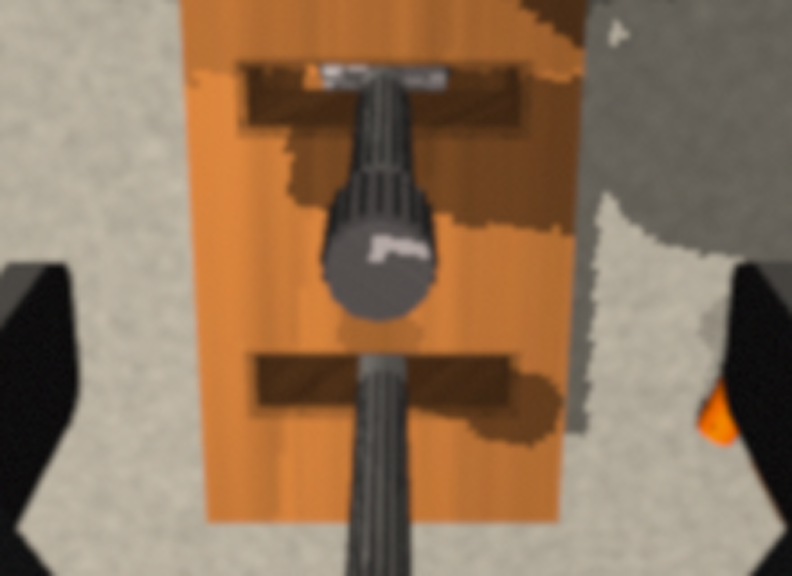

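```bash
python3 - <<'E'
from h import *
s=ctrl.state();c=ctrl.capture("wrist");k=ray(c,(315.3,254.4),.125,s);print(k);rel([k[0],k[1],.107],.183,s)
E
```

```text
[ 0.56852531 -0.22388591  0.125     ]
pos [ 0.5726 -0.2253  0.1092] shift [ 0.0022 -0.0038  0.0022] turn [0.0073 0.0075 0.008 ] yawY 0.191 j [-4.830e-01  2.730e-01  1.380e-01  1.425e+00 -1.000e-03  8.970e-01] F [ 0.29 -0.52 -0.7 ] T [-0.003  0.001 -0.028] w 0.999 t 4.65
```

Emit:
servo_tool(rows=[[[0.002, -0.0035, 0.002], [0.007, 0.007, 0.008], 1], [[0, 0, 0], [0, 0, 0], 1], [[0, 0, 0], [0, 0, 0], 1]])

```text
time_s: 5.0
tool_pos: [0.57, -0.2247, 0.1097]
tool_rot: [0.002, 0.64, 0.769, 0.0]
contact_force: [0.0, -0.1, -0.1]
width: 1.002
```

```bash
python3 - <<'E'
from h import *
rel([.5685,-.2239,.107],.183)
E
```

```text
pos [ 0.57   -0.2247  0.1097] shift [ 0.001  -0.0013  0.0027] turn [ 0.0033  0.0027 -0.0008] yawY 0.1822 j [-0.485  0.273  0.139  1.432 -0.     0.904] F [ 0.03 -0.1  -0.08] T [-0.029  0.042  0.007] w 1.002 t 5.0
```

Emit:
servo_tool(rows=[[[0.001, -0.002, 0.004], [0.005, 0.004, 0], 1], [[0, 0, 0], [0, 0, 0], 1], [[0, 0, 0], [0, 0, 0], 1]])

```text
time_s: 5.3
tool_pos: [0.5681, -0.2243, 0.1062]
tool_rot: [-0.001, 0.64, 0.768, -0.0]
contact_force: [1.0, -0.6, -0.7]
width: 1.002
```

```bash
python3 - <<'E'
from h import *
rel([.5685,-.2239,.107],.183)
E
```

```text
pos [ 0.5681 -0.2243  0.1062] shift [ 0.0003  0.0005 -0.0008] turn [-0.0009 -0.0007 -0.0008] yawY 0.1822 j [-0.486  0.275  0.134  1.431 -0.     0.903] F [ 0.97 -0.58 -0.68] T [-0.006 -0.022 -0.035] w 1.002 t 5.3
```

Emit:
servo_tool(rows=[[[0, 0, 0], [0, 0, 0], -1], [[0, 0, 0], [0, 0, 0], -1], [[0, 0, 0], [0, 0, 0], -1], [[0, 0, 0], [0, 0, 0], -1], [[0, 0, 0], [0, 0, 0], -1], [[0, 0, 0], [0, 0, 0], -1], [[0, 0, 0], [0, 0, 0], -1], [[0, 0, 0], [0, 0, 0], -1], [[0, 0, 0], [0, 0, 0], -1], [[0, 0, 0], [0, 0, 0], -1]], force=45)

```text
time_s: 6.3
tool_pos: [0.5683, -0.2243, 0.1063]
tool_rot: [-0.0, 0.64, 0.769, -0.0]
contact_force: [-0.3, -0.2, 0.7]
width: 0.144
```

```bash
python3 - <<'E'
from h import *
s=ctrl.state();c=ctrl.capture("wrist");img=c["img"];rel([.5685,-.2239,.107],.183,s)
z=cv2.resize(img[180:340,210:430,::-1],None,fx=3.6,fy=3.6,interpolation=cv2.INTER_CUBIC);cv2.imwrite("pics/z5.png",z)
E
```

```text
pos [ 0.5683 -0.2243  0.1063] shift [ 0.0003  0.0003 -0.0007] turn [-0.0006 -0.0006 -0.0007] yawY 0.1823 j [-0.486  0.275  0.135  1.431  0.     0.903] F [-0.27 -0.19  0.71] T [-0.015  0.05  -0.   ] w 0.144 t 6.3
```

View pics/z5.png

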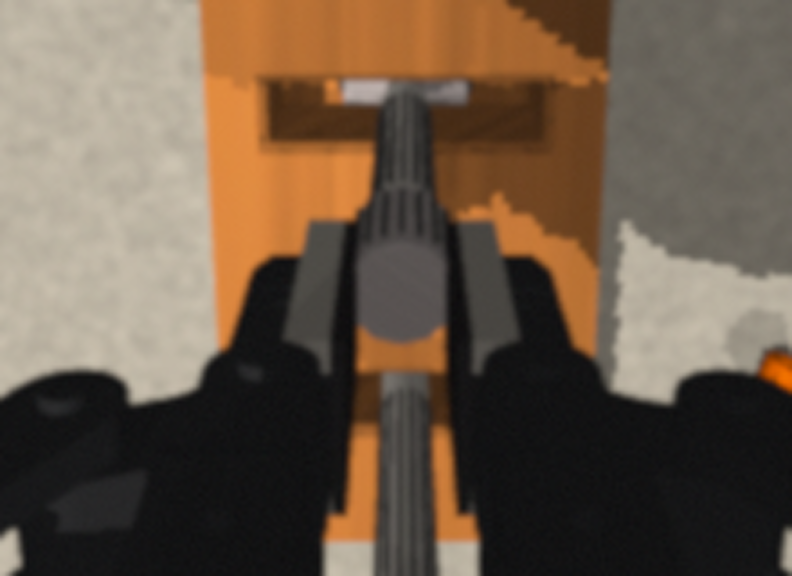

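The knob is between the pads and the gauge's head still sits in the slot. I'll lift it now.

Emit:
servo_tool(rows=[[[0, 0, -0.006], [0, 0, 0], -1], [[0, 0, -0.01], [0, 0, 0], -1], [[0, 0, -0.012], [0, 0, 0], -1], [[0, 0, -0.012], [0, 0, 0], -1], [[0, 0, 0], [0, 0, 0], -1]])

```text
time_s: 6.85
tool_pos: [0.5674, -0.2239, 0.1485]
tool_rot: [-0.002, 0.64, 0.769, -0.0]
contact_force: [-0.1, -0.2, -1.9]
width: 0.145
```

```bash
python3 - <<'E'
from h import *
rel([.5683,-.2243,.22],.1823)
E
```

```text
pos [ 0.5674 -0.2239  0.1485] shift [-0.0004  0.0006 -0.0715] turn [-0.0029 -0.0023  0.    ] yawY 0.1823 j [-0.486  0.27   0.212  1.516  0.     0.903] F [-0.08 -0.16 -1.85] T [ 0.013 -0.074 -0.019] w 0.145 t 6.85
```

Emit:
servo_tool(rows=[[[0, 0, -0.025], [0, 0, 0], -1], [[0, 0, -0.025], [0, 0, 0], -1], [[0, 0, -0.025], [0, 0, 0], -1], [[0.02, -0.001, 0], [0.002, 0.002, 0], -1], [[0.035, -0.002, 0], [0, 0, 0], -1], [[0.04, -0.002, 0], [0, 0, 0], -1], [[0.04, -0.002, 0], [0, 0, 0], -1], [[0.04, -0.002, 0], [0, 0, 0], -1], [[0.04, -0.002, 0], [0, 0, 0], -1], [[0.04, -0.002, 0], [0, 0, 0], -1], [[0.04, -0.002, 0], [0, 0, 0], -1], [[0.04, -0.002, 0], [0, 0, 0], -1], [[0.035, -0.002, 0], [0, 0, 0], -1], [[0.02, -0.002, 0], [0, 0, 0], -1], [[0.01, 0, 0], [0, 0, 0], -1], [[0, 0, 0], [0, 0, 0], -1]])

```text
time_s: 8.45
tool_pos: [0.474, 0.1783, 0.2315]
tool_rot: [0.001, 0.641, 0.767, 0.003]
contact_force: [0.3, -0.6, -2.7]
width: 0.145
```

```bash
python3 - <<'E'
from h import *
rel([.46,.225,.20],.1823)
E
```

```text
pos [0.474  0.1783 0.2315] shift [ 0.0484 -0.0057  0.0315] turn [ 0.0059 -0.002  -0.0038] yawY 0.1785 j [ 0.226 -0.003  0.075  1.644  0.002  1.618] F [ 0.3  -0.57 -2.7 ] T [-0.026  0.065 -0.022] w 0.145 t 8.45
```

Emit:
servo_tool(rows=[[[0.01, -0.003, 0.01], [0.005, -0.002, -0.003], -1], [[0.01, 0, 0.005], [0, 0, 0], -1], [[0, 0, 0], [0, 0, 0], -1], [[0, 0, 0], [0, 0, 0], -1]])

```text
time_s: 8.85
tool_pos: [0.4681, 0.196, 0.2144]
tool_rot: [0.001, 0.642, 0.767, -0.001]
contact_force: [0.4, -0.7, -1.3]
width: 0.148
```

```bash
python3 - <<'E'
from h import *
s=ctrl.state();c=ctrl.capture("wrist");img=c["img"];rel([.46,.225,.20],.1823,s)
cv2.imwrite("pics/w6.png",img[:,:,::-1]);print(s["qd"].round(3))
t=ctrl.capture("top")["img"];cv2.imwrite("pics/t6.png",t[:,:,::-1])
E
```

```text
pos [0.4681 0.196  0.2144] shift [ 0.03   -0.0028  0.0144] turn [-0.0004  0.0021 -0.0046] yawY 0.1777 j [ 0.266  0.003  0.047  1.616 -0.002  1.659] F [ 0.38 -0.68 -1.29] T [-0.06   0.01   0.005] w 0.148 t 8.85
[-0.     0.006 -0.01  -0.006  0.003  0.004]
```

View pics/w6.png

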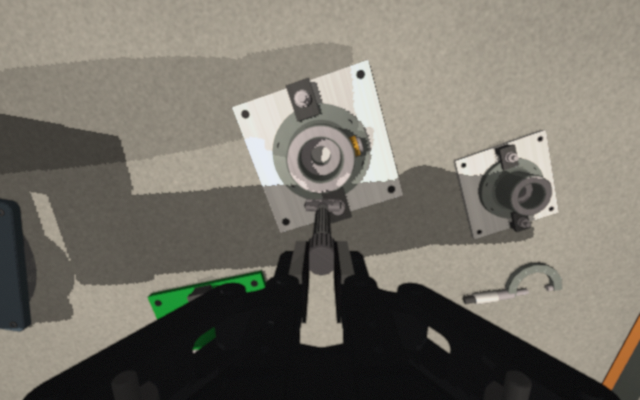

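```bash
python3 - <<'E'
from h import *
g=cv2.imread("pics/w6.png");cv2.imwrite("pics/z6.png",cv2.resize(g[110:280,270:380],None,fx=3.5,fy=3.5,interpolation=cv2.INTER_CUBIC))
z=cv2.resize(g[115:205,275:370],None,fx=6,fy=6,interpolation=cv2.INTER_CUBIC);cv2.imwrite("pics/z6b.png",z)
E
```

```text
(no output)
```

View pics/z6b.png

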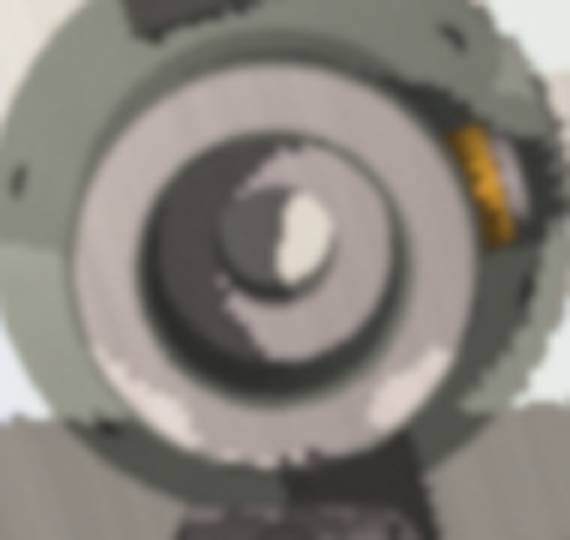

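View pics/z6.png

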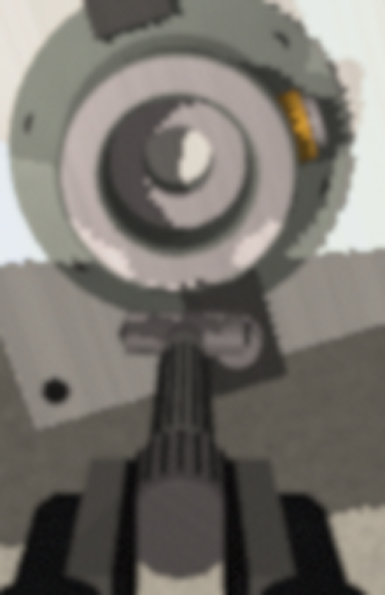

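```bash
python3 - <<'E'
from h import *
s=ctrl.state();c=ctrl.capture("wrist")
p=s["tool_pos"];print(p)
m=ray(c,(320.9,159.2),.076,s);print("mouth",m)
h=ray(c,(323.7,205.7),p[2]-.0983+.0085,s);print("head",h,h-p)
k=ray(c,(270+180/3.5,110+525/3.5),p[2]-.0983+.117,s);print("knob",k-p)
rel([m[0],m[1],.185],.1823,s)
# top view of hub centre from first picture
c=ctrl.capture("top");g=cv2.imread("pics/top0.png")
for p in((222.1,254.3),):print(ray(c,p,.076))
E
```

```text
[0.46822708 0.19600687 0.21470493]
mouth [0.46215851 0.22532637 0.076     ]
head [0.47031238 0.1933685  0.12490493] [ 0.00208531 -0.00263837 -0.0898    ]
knob [-0.00058435  0.00024875  0.0187    ]
pos [0.4682 0.196  0.2147] shift [ 0.03   -0.0008  0.0297] turn [-0.      0.0016 -0.0048] yawY 0.1775 j [ 0.265  0.002  0.048  1.616 -0.002  1.659] F [-0.22  0.83 -1.5 ] T [ 0.031 -0.017 -0.064] w 0.145 t 8.95
[0.45967848 0.22397181 0.076     ]
```

Emit:
servo_tool(rows=[[[0.015, -0.001, 0.01], [0, 0, 0], -1], [[0.015, -0.001, 0.01], [0, 0, -0.005], -1], [[0, 0, 0.003], [0, 0, 0], -1], [[0, 0, 0], [0, 0, 0], -1], [[0, 0, 0], [0, 0, 0], -1]])

```text
time_s: 9.55
tool_pos: [0.4603, 0.228, 0.1896]
tool_rot: [0.001, 0.639, 0.769, -0.0]
contact_force: [-1.4, -0.7, -2.9]
width: 0.146
```

```bash
python3 - <<'E'
from h import *
s=ctrl.state();c=ctrl.capture("wrist");img=c["img"];rel([.4605,.226,.19],.1823,s);print(s["qd"].round(3))
z=cv2.resize(img[130:290,240:400,::-1],None,fx=3.7,fy=3.7,interpolation=cv2.INTER_CUBIC);cv2.imwrite("pics/z7.png",z)
t=ctrl.capture("scene")["img"];cv2.imwrite("pics/z7s.png",cv2.resize(t[120:200,255:345,::-1],None,fx=7,fy=7,interpolation=cv2.INTER_CUBIC))
E
```

```text
pos [0.4603 0.228  0.1896] shift [-0.002  -0.0001 -0.0003] turn [0.0003 0.0014 0.0009] yawY 0.1832 j [ 3.300e-01  1.400e-02  9.000e-03  1.566e+00 -1.000e-03  1.718e+00] F [-1.37 -0.67 -2.86] T [ 0.043 -0.02  -0.013] w 0.146 t 9.55
[ 0.009  0.003 -0.007 -0.003 -0.004 -0.   ]
```

View pics/z7.png

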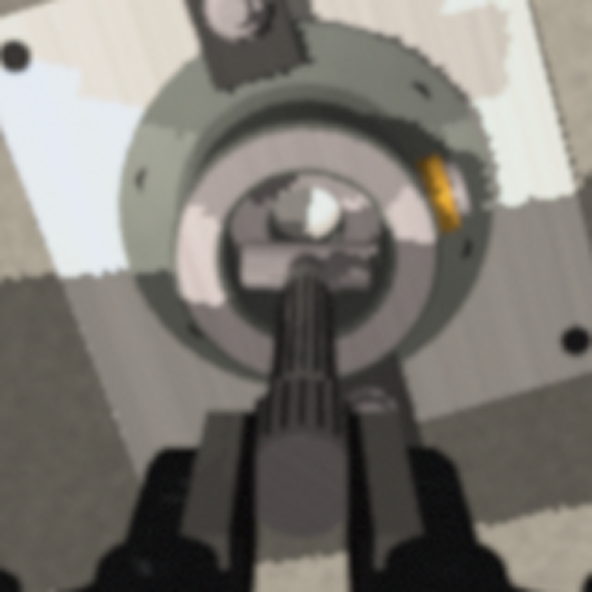

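View pics/z7s.png

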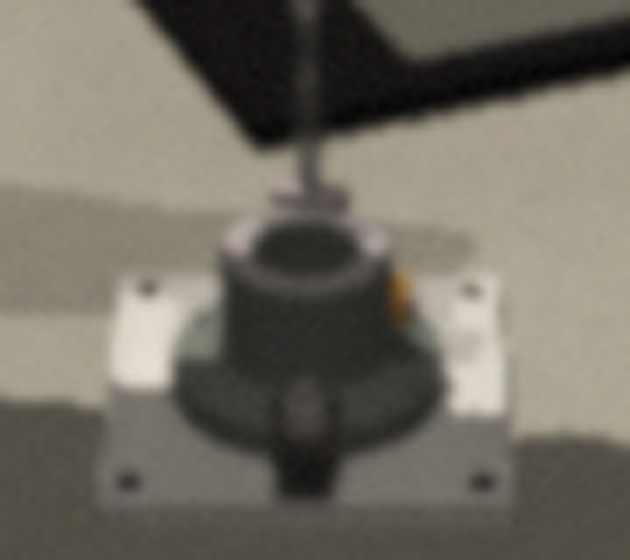

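```bash
python3 - <<'E'
from h import *
s=ctrl.state();c=ctrl.capture("wrist");p=s["tool_pos"];zo=p[2]-.0983
h=ray(c,(240+309/3.7,130+265/3.7),zo+.009,s);m=ray(c,(240+307/3.7,130+252/3.7),.076,s)
print(p,"w head",h,"mouth",m,"diff",m-h)
c=ctrl.capture("scene")
h=ray(c,(255+310/7,120+198/7),zo+.007);m=ray(c,(255+307/7,120+251/7),.076);print("s head",h,"mouth",m,"diff",m-h)
E
```

```text
[0.46056711 0.22784479 0.19001809] w head [0.46189093 0.22891089 0.10071809] mouth [0.46226268 0.22546701 0.076     ] diff [ 0.00037175 -0.00344388 -0.02471809]
s head [0.46790019 0.22018821 0.09871809] mouth [0.46771292 0.21790609 0.076     ] diff [-0.00018727 -0.00228212 -0.02271809]
```

Both cameras put the bore's mouth 2–3 mm in −y from the head. I'll correct for that and then start down.

Emit:
servo_tool(rows=[[[-0.003, 0, 0], [0, 0.001, 0], -1], [[0, 0, 0.006], [0, 0, 0], -1], [[0, 0, 0.006], [0, 0, 0], -1], [[0, 0, 0], [0, 0, 0], -1], [[0, 0, 0], [0, 0, 0], -1]])

```text
time_s: 10.25
tool_pos: [0.4623, 0.2236, 0.178]
tool_rot: [0.001, 0.641, 0.768, 0.001]
contact_force: [-0.2, -1.1, -2.0]
width: 0.146
```

```bash
python3 - <<'E'
from h import *
rel([.4606,.225,.155],.1823)
E
```

```text
pos [0.4623 0.2236 0.178 ] shift [ 0.0017 -0.0015  0.023 ] turn [ 0.0032  0.0001 -0.002 ] yawY 0.1803 j [ 3.200e-01  9.000e-03 -1.800e-02  1.540e+00 -1.000e-03  1.711e+00] F [-0.16 -1.09 -1.99] T [ 0.011 -0.021 -0.017] w 0.146 t 10.25
```

Emit:
servo_tool(rows=[[[0.0015, -0.002, 0.004], [0.003, 0, 0], -1], [[0, -0.0005, 0.005], [0, 0, 0], -1], [[0, -0.0005, 0.005], [0, 0, 0], -1], [[0, 0, 0], [0, 0, 0], -1]])

```text
time_s: 10.65
tool_pos: [0.4586, 0.2247, 0.1625]
tool_rot: [-0.0, 0.64, 0.768, -0.0]
contact_force: [0.6, -0.1, -1.9]
width: 0.145
```

```bash
python3 - <<'E'
from h import *
rel([.4606,.225,.155],.1823)
E
```

```text
pos [0.4586 0.2247 0.1625] shift [-0.0001  0.0021  0.0075] turn [-0.0007  0.0001 -0.0017] yawY 0.1806 j [ 0.324  0.006 -0.052  1.513 -0.     1.715] F [ 0.57 -0.06 -1.95] T [-0.015  0.049  0.048] w 0.145 t 10.65
```

Emit:
servo_tool(rows=[[[0, 0.0015, 0.004], [0, 0, 0], -1], [[0, 0, 0.003], [0, 0, 0], -1], [[0, 0, 0], [0, 0, 0], -1]])

```text
time_s: 10.95
tool_pos: [0.4601, 0.2251, 0.1548]
tool_rot: [-0.0, 0.64, 0.768, -0.0]
contact_force: [-0.4, -0.9, -2.1]
width: 0.144
```

```bash
python3 - <<'E'
from h import *
rel([.4606,.225,.15],.1823)
E
```

```text
pos [0.4601 0.2251 0.1548] shift [-0.0002  0.0005  0.0048] turn [-0.0008  0.0001 -0.0016] yawY 0.1807 j [ 0.324  0.01  -0.063  1.498 -0.     1.714] F [-0.38 -0.89 -2.1 ] T [0.027 0.04  0.002] w 0.144 t 10.95
```

Emit:
servo_tool(rows=[[[0, 0, 0.002], [0, 0, 0], -1], [[0, 0, 0.002], [0, 0, 0], -1]])

```text
time_s: 11.15
tool_pos: [0.4604, 0.2251, 0.1509]
tool_rot: [0.0, 0.64, 0.768, -0.0]
contact_force: [-1.1, 1.0, -2.6]
width: 0.143
```

Emit:
servo_tool(rows=[[[0, 0, 0.002], [0, 0, 0], -1], [[0, 0, 0.001], [0, 0, 0], -1]])

```text
time_s: 11.35
tool_pos: [0.4604, 0.2251, 0.1476]
tool_rot: [0.0, 0.64, 0.768, -0.0]
contact_force: [0.1, -0.0, -2.1]
width: 0.144
```

Emit:
servo_tool(rows=[[[0, 0, 0.002], [0, 0, 0], -1], [[0, 0, 0.001], [0, 0, 0], -1]])

```text
time_s: 11.55
tool_pos: [0.4604, 0.2251, 0.1444]
tool_rot: [0.0, 0.64, 0.768, 0.0]
contact_force: [1.1, 0.8, -2.2]
width: 0.143
```

Emit:
servo_tool(rows=[[[0, 0, 0.0015], [0, 0, 0], -1], [[0, 0, 0.001], [0, 0, 0], -1]])

```text
time_s: 11.75
tool_pos: [0.4605, 0.2251, 0.1417]
tool_rot: [0.0, 0.64, 0.768, 0.0]
contact_force: [-0.1, -0.1, -2.5]
width: 0.146
```

Emit:
servo_tool(rows=[[[0, 0, 0.001], [0, 0, 0], -1], [[0, 0, 0.001], [0, 0, 0], -1]])

```text
time_s: 11.95
tool_pos: [0.4606, 0.2252, 0.1397]
tool_rot: [0.0, 0.64, 0.768, 0.0]
contact_force: [0.6, 0.2, 1.3]
width: 0.141
```

Emit:
servo_tool(rows=[[[0, 0, 0.001], [0, 0, 0], -1], [[0, 0, 0.001], [0, 0, 0], -1]])

```text
time_s: 12.15
tool_pos: [0.4617, 0.2256, 0.1395]
tool_rot: [0.001, 0.64, 0.768, 0.002]
contact_force: [0.2, 0.4, 2.9]
width: 0.142
```

Contact came at TCP z ≈ 0.1396, which puts the shoulder about 35 mm deep. Next I'll check that the handle is centred where it crosses the mouth plane.

```bash
python3 - <<'E'
from h import *
s=ctrl.state();c=ctrl.capture("wrist");img=c["img"];rel([.4606,.225,.1396],.1823,s)
z=cv2.resize(img[130:310,230:410,::-1],None,fx=3.3,fy=3.3,interpolation=cv2.INTER_CUBIC)
T=np.eye(4);T[:3,:3]=Rt(s["tool_rot"]);T[:3,3]=s["tool_pos"];M=np.linalg.inv(T@np.array(c["hand_eye"]))
def proj(P):
    q=M@np.r_[P,1];return np.array([c["fx"]*q[0]/q[2]+c["cx"],c["fy"]*q[1]/q[2]+c["cy"]])
for C,col in(((.4606,.225),(0,255,0)),(tuple(s["tool_pos"][:2]),(0,0,255))):
    pt=[(proj((C[0]+.034*np.cos(a),C[1]+.034*np.sin(a),.076))-[230,130])*3.3 for a in np.linspace(0,6.283,60)]
    cv2.polylines(z,[np.array(pt,int)],True,col,1)
cv2.imwrite("pics/z8.png",z)
cv2.imwrite("pics/z8raw.png",cv2.resize(img[130:310,230:410,::-1],None,fx=3.3,fy=3.3,interpolation=cv2.INTER_CUBIC))
E
```

```text
pos [0.4617 0.2256 0.1395] shift [-0.0004 -0.0011 -0.0001] turn [ 0.0039 -0.0006 -0.0016] yawY 0.1807 j [ 0.324  0.011 -0.093  1.463  0.     1.714] F [0.17 0.36 2.95] T [-0.057  0.235  0.017] w 0.142 t 12.15
```

View pics/z8.png

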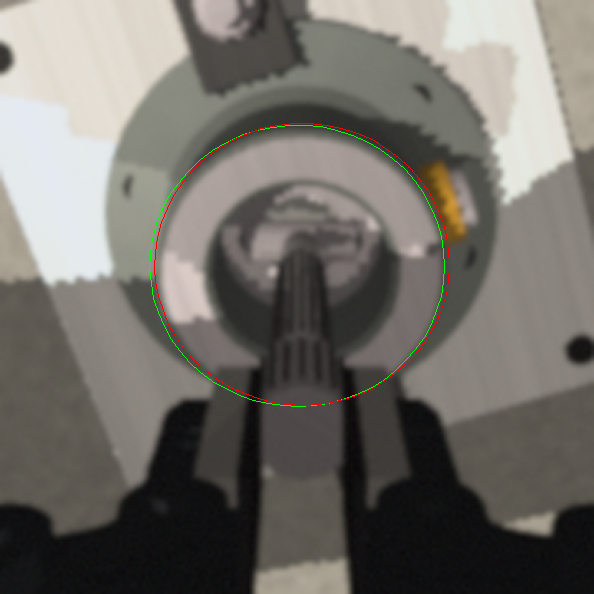

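The handle looks centred in the mouth to within about 1 mm. Now I'll build up the bearing force step by step.

Emit:
servo_tool(rows=[[[-0.0005, 0, 0.002], [0.003, 0, 0], -1]])

```text
time_s: 12.3
tool_pos: [0.4624, 0.2255, 0.1393]
tool_rot: [0.001, 0.64, 0.768, 0.002]
contact_force: [-2.2, -0.2, 9.2]
width: 0.142
```

Emit:
servo_tool(rows=[[[0, 0, 0.002], [0, 0, 0], -1]])

```text
time_s: 12.4
tool_pos: [0.4631, 0.2257, 0.1394]
tool_rot: [0.001, 0.64, 0.768, 0.003]
contact_force: [-2.3, -1.2, 9.3]
width: 0.141
```

Emit:
servo_tool(rows=[[[0, 0, 0.002], [0, 0, 0], -1]])

```text
time_s: 12.5
tool_pos: [0.4635, 0.2261, 0.1395]
tool_rot: [0.002, 0.64, 0.768, 0.004]
contact_force: [-1.7, -0.1, 7.6]
width: 0.142
```

```bash
python3 - <<'E'
from h import *
rel([.4610,.2252,.1395],.1823)
E
```

```text
pos [0.4635 0.2261 0.1395] shift [-0.0004 -0.0026 -0.    ] turn [ 0.0081 -0.0025 -0.0013] yawY 0.1809 j [ 3.230e-01  1.000e-02 -9.400e-02  1.458e+00  1.000e-03  1.713e+00] F [-1.66 -0.07  7.6 ] T [-0.14   0.669 -0.005] w 0.142 t 12.5
```

Emit:
servo_tool(rows=[[[0, -0.003, 0.002], [0.008, -0.002, 0], -1]])

```text
time_s: 12.6
tool_pos: [0.4615, 0.2259, 0.1394]
tool_rot: [0.001, 0.64, 0.768, 0.002]
contact_force: [-0.3, 0.2, 4.8]
width: 0.147
```

Emit:
servo_tool(rows=[[[0, -0.002, 0.0022], [0.006, -0.002, 0], -1]])

```text
time_s: 12.7
tool_pos: [0.4611, 0.226, 0.1394]
tool_rot: [0.001, 0.64, 0.768, 0.001]
contact_force: [1.1, -0.4, 6.5]
width: 0.145
```

```bash
python3 - <<'E'
from h import *
rel([.4610,.2252,.1395],.1823)
E
```

```text
pos [0.4611 0.226  0.1394] shift [-0.0007 -0.0003 -0.0001] turn [ 0.0021  0.0005 -0.0014] yawY 0.1809 j [ 3.250e-01  1.200e-02 -9.200e-02  1.465e+00 -1.000e-03  1.715e+00] F [ 1.12 -0.43  6.47] T [ 0.038 -0.101  0.007] w 0.145 t 12.7
```

Emit:
servo_tool(rows=[[[-0.0005, -0.001, 0.003], [0.003, 0, 0], -1]])

```text
time_s: 12.8
tool_pos: [0.4619, 0.226, 0.1393]
tool_rot: [0.001, 0.64, 0.768, 0.002]
contact_force: [-1.1, -0.2, 10.9]
width: 0.142
```

Emit:
servo_tool(rows=[[[-0.0005, -0.001, 0.003], [0.003, 0, 0], -1]])

```text
time_s: 12.9
tool_pos: [0.4625, 0.2259, 0.1393]
tool_rot: [0.001, 0.64, 0.768, 0.003]
contact_force: [-1.3, -0.1, 9.7]
width: 0.144
```

```bash
cat > p.py <<'E'
from h import *
import sys
s=ctrl.state();Rm=Rt(s["tool_rot"]);p=s["tool_pos"]
y0=np.arctan2(Rm[1,1],Rm[0,1])
e=np.array([.4609,.2256,p[2]])-p
up=Rm@np.array([0,0,1.]); tilt=np.cross(up,[0,0,-1.])  # world rotvec to upright
# feed-forward for the lean under the press: -0.8 mm world x
e=e+np.array([-.0009,0,0])
print("yaw turned",round(y0-.1809,3),"pos",p.round(4),"Fz",s["contact_force"].round(1),"T",s["torque"].round(3),"sh",(Rm.T@e).round(4),"rot",(Rm.T@tilt).round(4),"tilt world",tilt.round(4),"w",round(s["width"],3),"j6",s["joints"][5].round(3))
E
python3 p.py
```

```text
yaw turned 0.0 pos [0.4625 0.2259 0.1393] Fz [-1.3 -0.1  9.7] T [-0.121  0.493 -0.017] sh [ 0.0002 -0.0025 -0.    ] rot [ 0.0062 -0.0013  0.    ] tilt world [-0.0024  0.0058  0.    ] w 0.144 j6 1.713
```

Emit:
servo_tool(rows=[[[0, -0.002, 0.003], [0.005, -0.001, -0.1], -1]])

```text
time_s: 13.0
tool_pos: [0.4622, 0.2261, 0.1393]
tool_rot: [0.002, 0.6, 0.8, 0.003]
contact_force: [-0.2, -0.4, 8.8]
width: 0.142
```

```bash
python3 p.py
```

```text
yaw turned 0.103 pos [0.4622 0.2261 0.1393] Fz [-0.2 -0.4  8.8] T [-0.142  0.254 -0.017] sh [ 0.0002 -0.0022 -0.    ] rot [ 0.0065 -0.0003  0.    ] tilt world [-0.0021  0.0062  0.    ] w 0.142 j6 1.612
```

Emit:
servo_tool(rows=[[[0, -0.002, 0.0035], [0.006, 0, -0.14], -1]])

```text
time_s: 13.1
tool_pos: [0.4622, 0.2262, 0.1393]
tool_rot: [0.002, 0.541, 0.841, 0.003]
contact_force: [-0.2, -0.4, 11.0]
width: 0.147
```

```bash
python3 p.py
```

```text
yaw turned 0.248 pos [0.4622 0.2262 0.1393] Fz [-0.2 -0.4 11. ] T [-0.137  0.26  -0.06 ] sh [ 0.0004 -0.0022 -0.    ] rot [0.0065 0.0009 0.    ] tilt world [-0.0019  0.0063  0.    ] w 0.147 j6 1.467
```

Emit:
servo_tool(rows=[[[0, -0.002, 0.0033], [0.006, 0.001, -0.14], -1]])

```text
time_s: 13.2
tool_pos: [0.4622, 0.2259, 0.1393]
tool_rot: [0.002, 0.478, 0.878, 0.002]
contact_force: [-0.8, -0.6, 8.8]
width: 0.144
```

```bash
python3 p.py
```

```text
yaw turned 0.393 pos [0.4622 0.2259 0.1393] Fz [-0.8 -0.6  8.8] T [-0.07   0.278 -0.048] sh [ 0.0009 -0.002  -0.    ] rot [0.0061 0.002  0.    ] tilt world [-0.0016  0.0062  0.    ] w 0.144 j6 1.321
```

Emit:
servo_tool(rows=[[[0.001, -0.002, 0.0036], [0.006, 0.002, -0.14], -1]])

```text
time_s: 13.3
tool_pos: [0.4621, 0.2262, 0.1393]
tool_rot: [0.003, 0.413, 0.911, 0.002]
contact_force: [-0.9, -0.1, 11.0]
width: 0.144
```

```bash
python3 p.py
```

```text
yaw turned 0.539 pos [0.4621 0.2262 0.1393] Fz [-0.9 -0.1 11. ] T [-0.195  0.294 -0.002] sh [ 0.0009 -0.002  -0.    ] rot [0.0058 0.0032 0.    ] tilt world [-0.0014  0.0064  0.    ] w 0.144 j6 1.176
```

Emit:
servo_tool(rows=[[[0.001, -0.002, 0.0035], [0.006, 0.003, -0.14], -1]])

```text
time_s: 13.4
tool_pos: [0.462, 0.2262, 0.1393]
tool_rot: [0.003, 0.345, 0.939, 0.002]
contact_force: [-0.9, 0.2, 9.9]
width: 0.145
```

```bash
python3 p.py
```

```text
yaw turned 0.685 pos [0.462  0.2262 0.1393] Fz [-0.9  0.2  9.9] T [-0.167  0.222 -0.078] sh [ 0.0012 -0.0018 -0.    ] rot [0.0048 0.0042 0.    ] tilt world [-0.001   0.0063  0.    ] w 0.145 j6 1.03
```

Emit:
servo_tool(rows=[[[0.001, -0.002, 0.0035], [0.005, 0.004, -0.14], -1]])

```text
time_s: 13.5
tool_pos: [0.4622, 0.2259, 0.1393]
tool_rot: [0.003, 0.276, 0.961, 0.001]
contact_force: [0.2, -0.3, 10.0]
width: 0.142
```

```bash
python3 p.py
```

```text
yaw turned 0.831 pos [0.4622 0.2259 0.1393] Fz [ 0.2 -0.3 10. ] T [-0.176  0.113 -0.037] sh [ 0.0017 -0.0014 -0.    ] rot [0.0044 0.0049 0.    ] tilt world [-0.0012  0.0065  0.    ] w 0.142 j6 0.884
```

Emit:
servo_tool(rows=[[[0.0015, -0.0015, 0.0035], [0.004, 0.005, -0.14], -1]])

```text
time_s: 13.6
tool_pos: [0.4623, 0.2259, 0.1393]
tool_rot: [0.003, 0.205, 0.979, 0.001]
contact_force: [-0.8, 0.3, 9.8]
width: 0.143
```

```bash
python3 p.py
```

```text
yaw turned 0.977 pos [0.4623 0.2259 0.1393] Fz [-0.8  0.3  9.8] T [-0.257  0.149 -0.068] sh [ 0.002  -0.0012 -0.    ] rot [0.0042 0.0055 0.    ] tilt world [-0.0016  0.0067  0.    ] w 0.143 j6 0.738
```

Emit:
servo_tool(rows=[[[0.002, -0.001, 0.0035], [0.004, 0.005, -0.14], -1]])

```text
time_s: 13.7
tool_pos: [0.4623, 0.2262, 0.1393]
tool_rot: [0.003, 0.133, 0.991, 0.001]
contact_force: [-0.7, -0.8, 9.7]
width: 0.142
```

```bash
python3 p.py
```

```text
yaw turned 1.122 pos [0.4623 0.2262 0.1393] Fz [-0.7 -0.8  9.7] T [-0.278  0.16  -0.061] sh [ 0.002  -0.0011 -0.    ] rot [0.0027 0.0064 0.    ] tilt world [-0.0009  0.0069  0.    ] w 0.142 j6 0.593
```

Emit:
servo_tool(rows=[[[0.002, -0.001, 0.0035], [0.004, 0.005, -0.14], -1]])

```text
time_s: 13.8
tool_pos: [0.4623, 0.2263, 0.1393]
tool_rot: [0.004, 0.061, 0.998, 0.0]
contact_force: [-0.4, 0.2, 9.3]
width: 0.141
```

```bash
python3 p.py
```

```text
yaw turned 1.268 pos [0.4623 0.2263 0.1393] Fz [-0.4  0.2  9.3] T [-0.13   0.166 -0.028] sh [ 0.0022 -0.0009 -0.    ] rot [0.0005 0.0078 0.    ] tilt world [0.0004 0.0078 0.    ] w 0.141 j6 0.448
```

Emit:
servo_tool(rows=[[[0.002, -0.001, 0.003], [0.001, 0.006, 0], -1], [[0.002, -0.001, 0.003], [0.001, 0.006, 0], -1]])

```text
time_s: 14.0
tool_pos: [0.4621, 0.2257, 0.1394]
tool_rot: [0.004, 0.059, 0.998, 0.001]
contact_force: [1.6, -0.4, 7.7]
width: 0.144
```

```bash
python3 p.py; python3 - <<'E'
from h import *
c=ctrl.capture("wrist");img=c["img"]
cv2.imwrite("pics/z9.png",cv2.resize(img[170:270,260:380,::-1],None,fx=5.5,fy=5.5,interpolation=cv2.INTER_CUBIC))
E
```

```text
yaw turned 1.271 pos [0.4621 0.2257 0.1394] Fz [ 1.6 -0.4  7.7] T [-0.086  0.067  0.017] sh [ 0.0021 -0.0004 -0.    ] rot [0.0028 0.0069 0.    ] tilt world [-0.002   0.0072  0.    ] w 0.144 j6 0.443
```

View pics/z9.png

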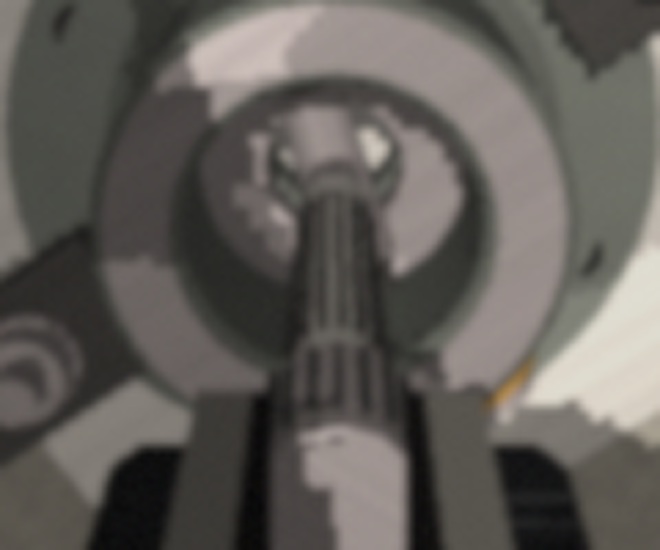

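The head axis now runs vertically in the image, so the head stayed put while the gripper turned 1.27 rad. I'll tighten now, still bearing down.

Emit:
servo_tool(rows=[[[0.002, -0.001, 0.0035], [0.002, 0.006, 0.05], -1]])

```text
time_s: 14.15
tool_pos: [0.4623, 0.2255, 0.1393]
tool_rot: [0.004, 0.085, 0.996, 0.002]
contact_force: [-0.5, -0.9, 11.0]
width: 0.147
```

```bash
python3 p.py
```

```text
yaw turned 1.22 pos [0.4623 0.2255 0.1393] Fz [-0.5 -0.9 11. ] T [-0.129  0.068  0.04 ] sh [ 0.0023 -0.0003 -0.    ] rot [0.004  0.0069 0.    ] tilt world [-0.0028  0.0075  0.    ] w 0.147 j6 0.493
```

Emit:
servo_tool(rows=[[[0.002, -0.0005, 0.0038], [0.002, 0.006, 0.14], -1]])

```text
time_s: 14.25
tool_pos: [0.4626, 0.2258, 0.1393]
tool_rot: [0.004, 0.157, 0.988, 0.002]
contact_force: [-1.1, -0.5, 11.8]
width: 0.145
```

```bash
python3 p.py
```

```text
yaw turned 1.075 pos [0.4626 0.2258 0.1393] Fz [-1.1 -0.5 11.8] T [-0.372  0.279 -0.017] sh [ 0.0024 -0.0009 -0.    ] rot [0.0059 0.0064 0.    ] tilt world [-0.0036  0.0079  0.    ] w 0.145 j6 0.638
```

Emit:
servo_tool(rows=[[[0.002, -0.001, 0.0037], [0.002, 0.006, 0.14], -1]])

```text
time_s: 14.35
tool_pos: [0.4626, 0.2258, 0.1393]
tool_rot: [0.003, 0.228, 0.974, 0.003]
contact_force: [-1.5, -1.0, 12.1]
width: 0.146
```

```bash
python3 p.py
```

```text
yaw turned 0.93 pos [0.4626 0.2258 0.1393] Fz [-1.5 -1.  12.1] T [-0.301  0.367  0.078] sh [ 0.0022 -0.0013 -0.    ] rot [0.0083 0.0049 0.    ] tilt world [-0.0053  0.0081  0.    ] w 0.146 j6 0.782
```

N is about 14 N, so I'll ease the press a little and increase the tilt correction.

Emit:
servo_tool(rows=[[[0.002, -0.002, 0.003], [0.009, 0.006, 0.14], -1]])

```text
time_s: 14.45
tool_pos: [0.4619, 0.2253, 0.1394]
tool_rot: [0.002, 0.299, 0.954, 0.002]
contact_force: [0.6, -0.4, 6.7]
width: 0.145
```

```bash
python3 p.py
```

```text
yaw turned 0.784 pos [0.4619 0.2253 0.1394] Fz [ 0.6 -0.4  6.7] T [-0.061 -0.031  0.062] sh [ 0.0017 -0.0008 -0.    ] rot [0.0041 0.0023 0.    ] tilt world [-0.0021  0.0043  0.    ] w 0.145 j6 0.929
```

Emit:
servo_tool(rows=[[[0.0015, -0.002, 0.0033], [0.008, 0.004, 0.14], -1]])

```text
time_s: 14.55
tool_pos: [0.4618, 0.2252, 0.1394]
tool_rot: [0.001, 0.367, 0.93, 0.001]
contact_force: [0.7, -0.3, 9.4]
width: 0.149
```

```bash
python3 p.py
```

```text
yaw turned 0.638 pos [0.4618 0.2252 0.1394] Fz [ 0.7 -0.3  9.4] T [-0.067 -0.086  0.066] sh [ 0.0016 -0.0009 -0.    ] rot [0.0019 0.0017 0.    ] tilt world [-0.0003  0.0025  0.    ] w 0.149 j6 1.076
```

Emit:
servo_tool(rows=[[[0.001, -0.002, 0.0033], [0.008, 0.003, 0.14], -1]])

```text
time_s: 14.65
tool_pos: [0.462, 0.2251, 0.1394]
tool_rot: [0.001, 0.434, 0.901, -0.0]
contact_force: [0.5, 0.4, 8.9]
width: 0.139
```

```bash
python3 p.py
```

```text
yaw turned 0.492 pos [0.462  0.2251 0.1394] Fz [0.5 0.4 8.9] T [0.014 0.031 0.059] sh [ 0.0016 -0.0012 -0.    ] rot [0.0002 0.0014 0.    ] tilt world [0.001 0.001 0.   ] w 0.139 j6 1.222
```

Emit:
servo_tool(rows=[[[0.001, -0.0015, 0.0035], [0.003, 0.001, 0.14], -1]])

```text
time_s: 14.75
tool_pos: [0.4623, 0.2255, 0.1393]
tool_rot: [0.002, 0.499, 0.867, 0.001]
contact_force: [-1.4, -0.8, 11.2]
width: 0.143
```

```bash
python3 p.py
```

```text
yaw turned 0.346 pos [0.4623 0.2255 0.1393] Fz [-1.4 -0.8 11.2] T [-0.177  0.419  0.057] sh [ 0.0012 -0.0019 -0.    ] rot [0.0033 0.0021 0.    ] tilt world [0.0002 0.0039 0.    ] w 0.143 j6 1.369
```

Emit:
servo_tool(rows=[[[0.001, -0.0015, 0.0035], [0.004, 0.001, 0.14], -1]])

```text
time_s: 14.85
tool_pos: [0.4623, 0.2261, 0.1393]
tool_rot: [0.002, 0.561, 0.828, 0.002]
contact_force: [-1.7, 0.3, 10.8]
width: 0.141
```

```bash
python3 p.py
```

```text
yaw turned 0.2 pos [0.4623 0.2261 0.1393] Fz [-1.7  0.3 10.8] T [-0.181  0.428  0.002] sh [ 0.0004 -0.0023 -0.    ] rot [0.0054 0.0014 0.    ] tilt world [-0.0007  0.0055  0.    ] w 0.141 j6 1.515
```

Emit:
servo_tool(rows=[[[0.0005, -0.002, 0.0033], [0.005, 0.001, 0.14], -1]])

```text
time_s: 14.95
tool_pos: [0.462, 0.2265, 0.1393]
tool_rot: [0.002, 0.619, 0.785, 0.003]
contact_force: [-0.4, 0.4, 8.7]
width: 0.141
```

```bash
python3 p.py
```

```text
yaw turned 0.054 pos [0.462  0.2265 0.1393] Fz [-0.4  0.4  8.7] T [-0.088  0.272  0.036] sh [-0.0004 -0.0022 -0.    ] rot [ 0.0062 -0.0005  0.    ] tilt world [-0.002   0.0059  0.    ] w 0.141 j6 1.661
```

Emit:
servo_tool(rows=[[[-0.0005, -0.002, 0.0035], [0.006, 0, 0.1], -1]])

```text
time_s: 15.05
tool_pos: [0.4621, 0.2263, 0.1393]
tool_rot: [0.001, 0.66, 0.752, 0.003]
contact_force: [-0.4, -0.9, 10.4]
width: 0.14
```

```bash
python3 p.py
```

```text
yaw turned -0.051 pos [0.4621 0.2263 0.1393] Fz [-0.4 -0.9 10.4] T [-0.063  0.242  0.074] sh [-0.0004 -0.0022 -0.    ] rot [ 0.0064 -0.0022  0.    ] tilt world [-0.003   0.0061  0.    ] w 0.14 j6 1.765
```

Emit:
servo_tool(rows=[[[-0.0005, -0.002, 0.0035], [0.006, 0, 0.1], -1]])

```text
time_s: 15.15
tool_pos: [0.4622, 0.2263, 0.1393]
tool_rot: [0.001, 0.698, 0.716, 0.004]
contact_force: [-0.2, -0.8, 10.5]
width: 0.147
```

```bash
python3 p.py
```

```text
yaw turned -0.155 pos [0.4622 0.2263 0.1393] Fz [-0.2 -0.8 10.5] T [-0.009  0.214  0.04 ] sh [-0.0006 -0.0022 -0.    ] rot [ 0.0062 -0.0045  0.    ] tilt world [-0.0047  0.006   0.    ] w 0.147 j6 1.868
```

Emit:
servo_tool(rows=[[[0, 0, 0], [0.002, -0.001, 0], -1]])

```text
time_s: 15.25
tool_pos: [0.4623, 0.2263, 0.14]
tool_rot: [0.0, 0.698, 0.716, 0.003]
contact_force: [-0.8, -0.4, -4.0]
width: 0.14
```

```bash
python3 p.py
```

```text
yaw turned -0.156 pos [0.4623 0.2263 0.14  ] Fz [-0.8 -0.4 -4. ] T [-0.079  0.253 -0.063] sh [-0.0007 -0.0023 -0.    ] rot [ 0.0049 -0.0039  0.    ] tilt world [-0.004   0.0048  0.    ] w 0.14 j6 1.87
```

Emit:
servo_tool(rows=[[[0, 0, -0.001], [0.002, -0.001, 0], -1]])

```text
time_s: 15.35
tool_pos: [0.4619, 0.2261, 0.1404]
tool_rot: [-0.0, 0.698, 0.716, 0.001]
contact_force: [-0.5, -0.6, -2.8]
width: 0.139
```

```bash
python3 p.py
```

```text
yaw turned -0.155 pos [0.4619 0.2261 0.1404] Fz [-0.5 -0.6 -2.8] T [-0.042  0.013 -0.025] sh [-0.0005 -0.0019 -0.    ] rot [ 0.0017 -0.0024  0.    ] tilt world [-0.0024  0.0016  0.    ] w 0.139 j6 1.869
```

Emit:
servo_tool(rows=[[[0, 0, -0.002], [0, 0, 0], -1], [[0, 0, -0.002], [0, 0, 0], -1]])

```text
time_s: 15.55
tool_pos: [0.4607, 0.2256, 0.1419]
tool_rot: [-0.001, 0.697, 0.717, -0.001]
contact_force: [-0.1, -1.0, -3.8]
width: 0.145
```

```bash
python3 p.py
```

```text
yaw turned -0.154 pos [0.4607 0.2256 0.1419] Fz [-0.1 -1.  -3.8] T [-0.009 -0.094  0.012] sh [-0.     -0.0007  0.    ] rot [-0.0025 -0.0008  0.    ] tilt world [-0.0007 -0.0025 -0.    ] w 0.145 j6 1.867
```

Emit:
servo_tool(rows=[[[0, 0, -0.002], [0, 0, 0], -1], [[0, 0, -0.002], [0, 0, 0], -1]])

```text
time_s: 15.75
tool_pos: [0.4602, 0.2253, 0.1446]
tool_rot: [-0.002, 0.697, 0.717, -0.002]
contact_force: [1.0, 0.9, -3.8]
width: 0.143
```

```bash
python3 p.py
```

```text
yaw turned -0.153 pos [0.4602 0.2253 0.1446] Fz [ 1.   0.9 -3.8] T [-0.025 -0.199  0.044] sh [ 0.0003 -0.0002  0.    ] rot [-0.0048  0.0002  0.    ] tilt world [ 0.0004 -0.0048  0.    ] w 0.143 j6 1.867
```

Emit:
servo_tool(rows=[[[0, 0.001, -0.003], [-0.004, 0, 0], -1], [[0, 0.0005, -0.003], [-0.002, 0, 0], -1]])

```text
time_s: 15.95
tool_pos: [0.461, 0.2252, 0.1501]
tool_rot: [-0.0, 0.697, 0.717, -0.001]
contact_force: [0.4, -0.7, -3.8]
width: 0.149
```

```bash
python3 p.py
```

```text
yaw turned -0.153 pos [0.461  0.2252 0.1501] Fz [ 0.4 -0.7 -3.8] T [-0.051  0.138  0.047] sh [ 0.0004 -0.001   0.    ] rot [-0.001   0.0006  0.    ] tilt world [ 0.0006 -0.001   0.    ] w 0.149 j6 1.867
```

Emit:
servo_tool(rows=[[[0, 0.0005, -0.003], [-0.002, 0, 0], -1], [[0, 0.0005, -0.003], [-0.002, 0, 0], -1]])

```text
time_s: 16.15
tool_pos: [0.4615, 0.2252, 0.1564]
tool_rot: [0.001, 0.697, 0.717, 0.001]
contact_force: [-1.0, 0.0, -4.2]
width: 0.146
```

```bash
python3 p.py
```

```text
yaw turned -0.153 pos [0.4615 0.2252 0.1564] Fz [-1.   0.  -4.2] T [-0.01   0.198 -0.004] sh [ 0.0004 -0.0014 -0.    ] rot [0.002  0.0006 0.    ] tilt world [0.0006 0.0021 0.    ] w 0.146 j6 1.867
```

Emit:
servo_tool(rows=[[[0, -0.0005, -0.003], [0.001, 0, 0], -1], [[0, 0, -0.003], [0, 0, 0], -1]])

```text
time_s: 16.35
tool_pos: [0.4611, 0.2253, 0.1632]
tool_rot: [0.001, 0.697, 0.717, 0.0]
contact_force: [-1.4, 0.6, -5.0]
width: 0.145
```

```bash
python3 p.py
```

```text
yaw turned -0.153 pos [0.4611 0.2253 0.1632] Fz [-1.4  0.6 -5. ] T [-0.04   0.12   0.053] sh [ 0.0004 -0.0011 -0.    ] rot [0.0018 0.0005 0.    ] tilt world [0.0005 0.0018 0.    ] w 0.145 j6 1.867
```

Emit:
servo_tool(rows=[[[0, 0, -0.003], [0.001, 0, 0], -1], [[0, 0, -0.003], [0, 0, 0], -1]])

```text
time_s: 16.55
tool_pos: [0.4613, 0.2253, 0.1702]
tool_rot: [0.001, 0.697, 0.717, 0.0]
contact_force: [0.4, -0.3, -2.3]
width: 0.14
```

```bash
python3 p.py
```

```text
yaw turned -0.153 pos [0.4613 0.2253 0.1702] Fz [ 0.4 -0.3 -2.3] T [-0.057  0.068 -0.008] sh [ 0.0003 -0.0013 -0.    ] rot [0.0015 0.0003 0.    ] tilt world [0.0003 0.0015 0.    ] w 0.14 j6 1.867
```

Emit:
servo_tool(rows=[[[0, 0, -0.004], [0, 0, 0], -1], [[0, 0, -0.008], [0, 0, 0], -1], [[0, 0, -0.015], [0, 0, 0], -1], [[0, 0, -0.015], [0, 0, 0], -1], [[0, 0, 0], [0, 0, 0], -1], [[0, 0, 0], [0, 0, 0], -1]])

```text
time_s: 17.15
tool_pos: [0.4631, 0.2258, 0.2181]
tool_rot: [0.002, 0.697, 0.717, 0.003]
contact_force: [-1.6, 0.0, -3.0]
width: 0.143
```

```bash
python3 p.py; python3 - <<'E'
from h import *
s=ctrl.state();c=ctrl.capture("wrist");img=c["img"]
cv2.imwrite("pics/z10.png",cv2.resize(img[180:280,260:380,::-1],None,fx=5.5,fy=5.5,interpolation=cv2.INTER_CUBIC))
E
```

```text
yaw turned -0.153 pos [0.4631 0.2258 0.2181] Fz [-1.6  0.  -3. ] T [-0.043 -0.012  0.048] sh [-0.0001 -0.0031 -0.    ] rot [ 0.0078 -0.0014  0.    ] tilt world [-0.0016  0.0078  0.    ] w 0.143 j6 1.867
```

View pics/z10.png

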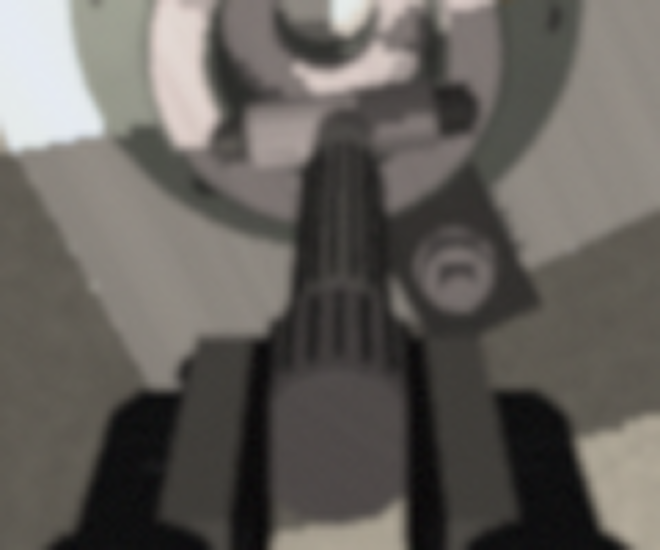

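Both plungers are out and locked, spanning (216,140) to (475,108) in the crop. I'll compute the size and the head yaw.

```bash
python3 - <<'E'
from h import *
s=ctrl.state();c=ctrl.capture("wrist");zz=s["tool_pos"][2]-.0983+.0055
a=ray(c,(260+216/5.5,180+140/5.5),zz,s);b=ray(c,(260+475/5.5,180+108/5.5),zz,s)
d=b-a;print("size",np.linalg.norm(d),"yaw",np.arctan2(d[1],d[0]),"centre",(a+b)/2-s["tool_pos"])
# body ends top edge line
a2=ray(c,(260+248/5.5,180+133/5.5),zz,s);b2=ray(c,(260+436/5.5,180+109/5.5),zz,s);d=b2-a2;print(np.linalg.norm(d),np.arctan2(d[1],d[0]))
rel([.5683,-.2243,.22],.0277,s)
E
```

```text
size 0.04060040560647061 yaw 0.15345564019267513 centre [ 0.0017189 -0.0007952 -0.0928   ]
0.02947204304248626 0.15759338239894569
pos [0.4632 0.2258 0.2183] shift [-0.4529  0.0925 -0.0016] turn [ 0.0083 -0.0015  0.0001] yawY 0.0278 j [ 3.240e-01  1.400e-02  6.600e-02  1.615e+00 -1.000e-03  1.867e+00] F [-0.59  0.07 -1.5 ] T [ 0.007 -0.009  0.02 ] w 0.143 t 17.2
```

Emit:
servo_tool(rows=[[[0, 0, -0.012], [0.004, -0.001, -0.028], -1], [[-0.015, 0.003, -0.01], [0.004, 0, 0], -1], [[-0.035, 0.007, 0], [0, 0, 0], -1], [[-0.04, 0.008, 0], [0, 0, 0], -1], [[-0.04, 0.008, 0], [0, 0, 0], -1], [[-0.04, 0.008, 0], [0, 0, 0], -1], [[-0.04, 0.008, 0], [0, 0, 0], -1], [[-0.04, 0.008, 0], [0, 0, 0], -1], [[-0.04, 0.008, 0], [0, 0, 0], -1], [[-0.04, 0.008, 0], [0, 0, 0], -1], [[-0.04, 0.008, 0], [0, 0, 0], -1], [[-0.03, 0.006, 0], [0, 0, 0], -1], [[-0.015, 0.003, 0], [0, 0, 0], -1], [[0, 0, 0], [0, 0, 0], -1], [[0, 0, 0], [0, 0, 0], -1]])

```text
time_s: 18.75
tool_pos: [0.5686, -0.1968, 0.2225]
tool_rot: [-0.01, 0.685, 0.729, -0.005]
contact_force: [-0.3, 0.6, -1.9]
width: 0.146
```

```bash
python3 - <<'E'
from h import *
rel([.5683,-.2243,.20],.0555)
E
```

```text
pos [ 0.5686 -0.1968  0.2225] shift [-0.0276 -0.0015  0.0223] turn [-0.0224 -0.0077  0.0065] yawY 0.0621 j [-0.442  0.284  0.375  1.686 -0.004  1.066] F [-0.33  0.65 -1.85] T [0.032 0.012 0.012] w 0.146 t 18.75
```

Emit:
servo_tool(rows=[[[-0.014, -0.001, 0], [-0.01, -0.004, 0.006], -1], [[-0.014, 0, 0], [-0.01, -0.003, 0], -1], [[0, 0, 0], [0, 0, 0], -1], [[0, 0, 0], [0, 0, 0], -1]])

```text
time_s: 19.15
tool_pos: [0.569, -0.2226, 0.2231]
tool_rot: [-0.001, 0.685, 0.728, 0.0]
contact_force: [-0.2, 0.4, -1.9]
width: 0.145
```

```bash
python3 - <<'E'
from h import *
rel([.5683,-.2243,.165],.0555)
E
```

```text
pos [ 0.569  -0.2226  0.2231] shift [-0.0017 -0.0008  0.0581] turn [-0.0006 -0.0012  0.0054] yawY 0.0609 j [-4.830e-01  2.820e-01  3.750e-01  1.665e+00  1.000e-03  1.027e+00] F [-0.24  0.38 -1.94] T [0.077 0.006 0.057] w 0.145 t 19.15
```

Emit:
servo_tool(rows=[[[-0.002, -0.001, 0.012], [0, -0.001, 0.005], -1], [[0, -0.0005, 0.012], [0, 0, 0], -1], [[0, -0.0005, 0.012], [0, 0, 0], -1], [[0, -0.0005, 0.012], [0, 0, 0], -1], [[0, 0, 0.008], [0, 0, 0], -1], [[0, 0, 0], [0, 0, 0], -1], [[0, 0, 0], [0, 0, 0], -1]])

```text
time_s: 19.85
tool_pos: [0.5663, -0.2223, 0.1638]
tool_rot: [-0.001, 0.686, 0.727, 0.0]
contact_force: [-0.1, 0.5, -1.6]
width: 0.147
```

```bash
python3 - <<'E'
from h import *
rel([.5683,-.2243,.150],.0555)
E
```

```text
pos [ 0.5663 -0.2223  0.1638] shift [-0.0021  0.0019  0.0138] turn [-0.0001 -0.0015  0.0028] yawY 0.0583 j [-4.850e-01  2.620e-01  2.330e-01  1.542e+00  1.000e-03  1.028e+00] F [-0.13  0.52 -1.62] T [-0.004  0.002 -0.025] w 0.147 t 19.85
```

Emit:
servo_tool(rows=[[[-0.002, 0.002, 0.008], [0, -0.001, 0], -1], [[-0.0005, 0, 0.002], [0, 0, 0], -1], [[0, 0, 0], [0, 0, 0], -1], [[0, 0, 0], [0, 0, 0], -1]])

```text
time_s: 20.25
tool_pos: [0.5695, -0.2254, 0.1541]
tool_rot: [0.001, 0.686, 0.727, 0.0]
contact_force: [0.2, -0.1, -2.9]
width: 0.145
```

```bash
python3 - <<'E'
from h import *
s=ctrl.state();c=ctrl.capture("wrist");img=c["img"];rel([.5683,-.2243,.150],.0555,s)
cv2.imwrite("pics/z11.png",cv2.resize(img[165:285,250:390,::-1],None,fx=4.8,fy=4.8,interpolation=cv2.INTER_CUBIC))
E
```

```text
pos [ 0.5695 -0.2254  0.1541] shift [ 0.0011 -0.0011  0.0041] turn [0.0018 0.0007 0.0028] yawY 0.0583 j [-0.486  0.27   0.223  1.522  0.     1.026] F [ 0.22 -0.08 -2.88] T [ 0.03  -0.021  0.005] w 0.145 t 20.25
```

View pics/z11.png

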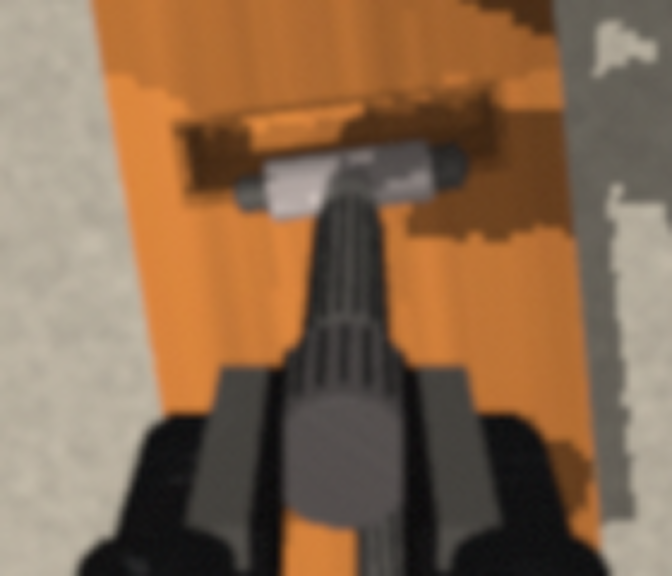

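The head is parallel to the slot, with both slopes at about −0.12. I'll align with the recorded grasp pose and lower it.

Emit:
servo_tool(rows=[[[0.001, -0.0015, 0.002], [0.002, 0.001, 0.003], -1], [[0, 0, 0.001], [0, 0, 0], -1], [[0, 0, 0], [0, 0, 0], -1]])

```text
time_s: 20.6
tool_pos: [0.5682, -0.2246, 0.1519]
tool_rot: [0.001, 0.687, 0.726, 0.0]
contact_force: [0.0, -0.1, -2.5]
width: 0.144
```

```bash
python3 - <<'E'
from h import *
s=ctrl.state();rel([.5683,-.2243,.1063],.0555,s)
c=ctrl.capture("wrist");img=c["img"]
cv2.imwrite("pics/z12.png",cv2.resize(img[165:285,250:390,::-1],None,fx=4.8,fy=4.8,interpolation=cv2.INTER_CUBIC))
E
```

```text
pos [ 0.5682 -0.2246  0.1519] shift [0.0004 0.     0.0456] turn [ 0.0011  0.0005 -0.0006] yawY 0.0549 j [-0.486  0.267  0.215  1.518  0.     1.03 ] F [ 0.01 -0.11 -2.51] T [-0.004  0.017  0.044] w 0.144 t 20.6
```

View pics/z12.png

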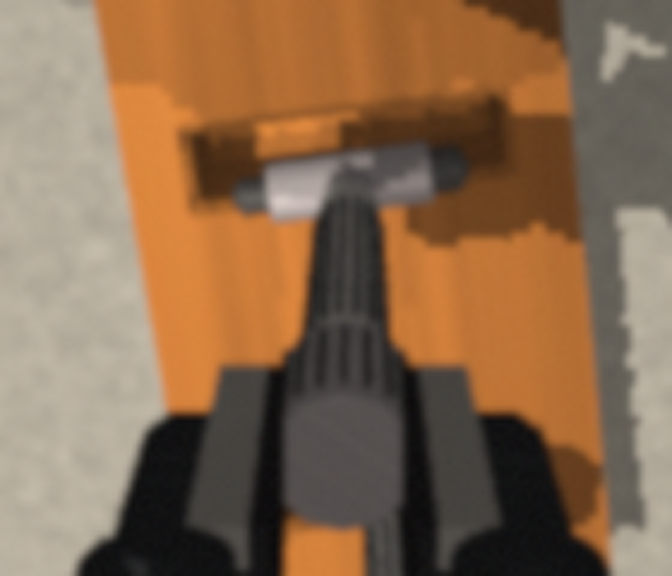

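```bash
python3 - <<'E'
from h import *
s=ctrl.state();c=ctrl.capture("wrist")
h=ray(c,(250+350/4.8,165+178/4.8),.0626,s);m=ray(c,(250+346/4.8,165+150/4.8),.04,s);d=m-h
print(h,m,d,"tool",Rt(s["tool_rot"]).T@d); rel([.5683,-.2243,.1063],.0555,s)
E
```

```text
[ 0.56929501 -0.22420104  0.0626    ] [ 0.56874476 -0.22494879  0.04      ] [-0.00055025 -0.00074775 -0.0226    ] tool [-0.00070533 -0.00061422  0.02259972]
pos [ 0.5682 -0.2246  0.1519] shift [0.0004 0.     0.0456] turn [ 0.0011  0.0005 -0.0006] yawY 0.0549 j [-0.486  0.267  0.215  1.518  0.     1.03 ] F [-0.15  0.08 -1.2 ] T [-0.04   0.011  0.009] w 0.146 t 20.65
```

Within 1 mm. Lowering in stages.

Emit:
servo_tool(rows=[[[0, 0, 0.006], [0, 0, 0], -1], [[0, 0, 0.004], [0, 0, 0], -1], [[0, 0, 0], [0, 0, 0], -1]])

```text
time_s: 21.0
tool_pos: [0.5684, -0.2247, 0.1412]
tool_rot: [0.001, 0.687, 0.726, 0.0]
contact_force: [0.1, -0.2, -2.9]
width: 0.147
```

```bash
python3 - <<'E'
from h import *
rel([.5683,-.2243,.1063],.0555)
E
```

```text
pos [ 0.5684 -0.2247  0.1412] shift [ 0.0004 -0.0001  0.0349] turn [ 0.0014  0.0007 -0.0004] yawY 0.0551 j [-0.486  0.267  0.194  1.496  0.     1.03 ] F [ 0.09 -0.21 -2.87] T [-0.026  0.057  0.002] w 0.147 t 21.0
```

Emit:
servo_tool(rows=[[[0, 0, 0.003], [0, 0, 0], -1], [[0, 0, 0.003], [0, 0, 0], -1]])

```text
time_s: 21.2
tool_pos: [0.5684, -0.2247, 0.1349]
tool_rot: [0.001, 0.687, 0.726, 0.0]
contact_force: [-1.7, 0.7, -2.7]
width: 0.14
```

Emit:
servo_tool(rows=[[[0, 0, 0.003], [0, 0, 0], -1], [[0, 0, 0.003], [0, 0, 0], -1]])

```text
time_s: 21.4
tool_pos: [0.5684, -0.2247, 0.1282]
tool_rot: [0.001, 0.687, 0.726, 0.0]
contact_force: [-0.0, -0.5, -2.1]
width: 0.144
```

```bash
python3 - <<'E'
from h import *
rel([.5683,-.2243,.1063],.0555)
E
```

```text
pos [ 0.5684 -0.2247  0.1282] shift [ 0.0004 -0.0001  0.0219] turn [ 0.0014  0.0007 -0.0005] yawY 0.055 j [-0.486  0.269  0.17   1.471  0.     1.03 ] F [-0.   -0.47 -2.11] T [-0.033  0.027  0.043] w 0.144 t 21.4
```

It's in the slot with no contact.

Emit:
servo_tool(rows=[[[0, 0, 0.003], [0, 0, 0], -1], [[0, 0, 0.003], [0, 0, 0], -1]])

```text
time_s: 21.6
tool_pos: [0.5683, -0.2247, 0.1216]
tool_rot: [0.001, 0.687, 0.726, 0.0]
contact_force: [0.4, 0.5, -2.4]
width: 0.142
```

Emit:
servo_tool(rows=[[[0, 0, 0.003], [0, 0, 0], -1], [[0, 0, 0.003], [0, 0, 0], -1]])

```text
time_s: 21.8
tool_pos: [0.5683, -0.2247, 0.115]
tool_rot: [0.001, 0.687, 0.726, 0.0]
contact_force: [-0.2, 0.2, -3.2]
width: 0.142
```

Emit:
servo_tool(rows=[[[0, 0, 0.003], [0, 0, 0], -1], [[0, 0, 0.002], [0, 0, 0], -1]])

```text
time_s: 22.0
tool_pos: [0.5682, -0.2246, 0.1093]
tool_rot: [0.0, 0.687, 0.726, 0.0]
contact_force: [0.3, 1.1, -2.5]
width: 0.139
```

Emit:
servo_tool(rows=[[[0, 0, 0.0015], [0, 0, 0], -1], [[0, 0, 0.001], [0, 0, 0], -1]])

```text
time_s: 22.2
tool_pos: [0.5681, -0.2245, 0.1063]
tool_rot: [0.0, 0.687, 0.726, 0.0]
contact_force: [-0.4, -0.3, 1.2]
width: 0.147
```

Emit:
servo_tool(rows=[[[0, 0, 0.0008], [0, 0, 0], -1], [[0, 0, 0], [0, 0, 0], -1]])

```text
time_s: 22.4
tool_pos: [0.5688, -0.2249, 0.1066]
tool_rot: [0.001, 0.687, 0.726, 0.0]
contact_force: [0.1, -0.4, -2.6]
width: 0.146
```

```bash
python3 - <<'E'
from h import *
rel([.5683,-.2243,.1063],.0555)
E
```

```text
pos [ 0.5688 -0.2249  0.1066] shift [ 0.0006 -0.0004  0.0003] turn [ 0.0024  0.0013 -0.0005] yawY 0.0551 j [-0.486  0.273  0.132  1.427  0.     1.03 ] F [ 0.11 -0.42 -2.55] T [ 0.003  0.014 -0.034] w 0.146 t 22.4
```

Emit:
servo_tool(rows=[[[0, -0.0003, 0.001], [0.002, 0.001, 0], -1], [[0, 0, 0], [0, 0, 0], -0.4], [[0, 0, 0], [0, 0, 0], -0.2], [[0, 0, 0], [0, 0, 0], 0], [[0, 0, 0], [0, 0, 0], 0.5], [[0, 0, 0], [0, 0, 0], 1], [[0, 0, 0], [0, 0, 0], 1], [[0, 0, 0], [0, 0, 0], 1], [[0, 0, 0], [0, 0, 0], 1], [[0, 0, 0], [0, 0, 0], 1]])

```text
time_s: 23.4
tool_pos: [0.5696, -0.2255, 0.1075]
tool_rot: [0.002, 0.687, 0.726, 0.001]
contact_force: [-0.4, -0.1, 0.5]
width: 0.998
```

```bash
python3 - <<'E'
from h import *
s=ctrl.state();rel([.5683,-.2243,.1063],.0555,s)
c=ctrl.capture("wrist");img=c["img"]
cv2.imwrite("pics/z13.png",cv2.resize(img[165:345,200:440,::-1],None,fx=3.2,fy=3.2,interpolation=cv2.INTER_CUBIC))
E
```

```text
pos [ 0.5696 -0.2255  0.1075] shift [ 0.0013 -0.0013  0.0012] turn [ 0.0034  0.0021 -0.0005] yawY 0.055 j [-0.486  0.274  0.135  1.428 -0.     1.029] F [-0.35 -0.15  0.51] T [-0.026  0.02   0.013] w 0.998 t 23.4
```

View pics/z13.png

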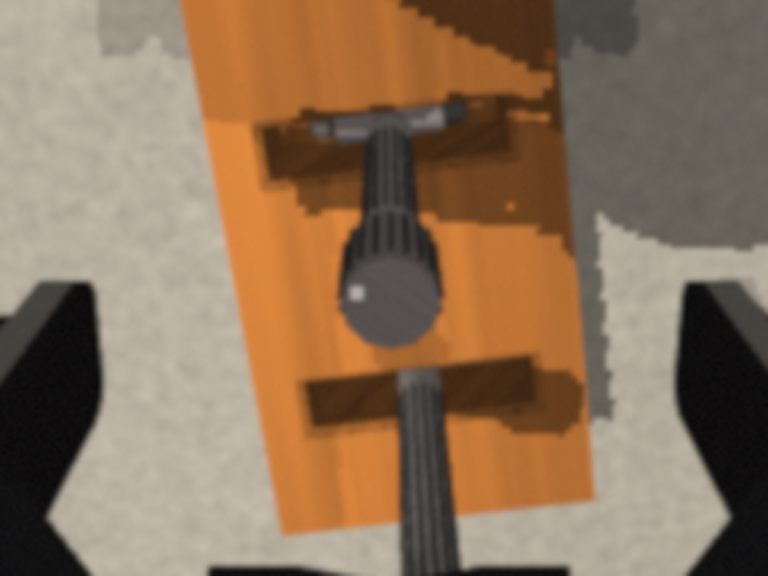

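The gauge stands upright in its slot, released, with both plungers still out. I'll retreat straight up.

Emit:
servo_tool(rows=[[[0, 0, -0.01], [0, 0, 0], 1], [[0, 0, -0.02], [0, 0, 0], 1], [[0, 0, -0.025], [0, 0, 0], 1], [[0, 0, -0.025], [0, 0, 0], 1], [[0, 0, -0.025], [0, 0, 0], 1], [[0, 0, -0.02], [0, 0, 0], 1], [[0, 0, 0], [0, 0, 0], 1], [[0, 0, 0], [0, 0, 0], 1]])

```text
time_s: 24.25
tool_pos: [0.5687, -0.225, 0.2404]
tool_rot: [0.002, 0.687, 0.726, 0.001]
contact_force: [-0.3, 0.3, -0.5]
width: 1.001
```

```bash
python3 - <<'E'
from h import *
s=ctrl.state();rel([.5683,-.2243,.22],.0555,s)
c=ctrl.capture("wrist");img=c["img"]
cv2.imwrite("pics/z14.png",cv2.resize(img[90:290,240:400,::-1],None,fx=3,fy=3,interpolation=cv2.INTER_CUBIC))
t=ctrl.capture("scene")["img"];cv2.imwrite("pics/s14.png",t[:,:,::-1])
E
```

```text
pos [ 0.5687 -0.225   0.2404] shift [ 0.0008 -0.0004  0.0204] turn [ 0.0043  0.0026 -0.0005] yawY 0.055 j [-0.486  0.284  0.412  1.694  0.     1.029] F [-0.27  0.28 -0.53] T [ 0.031 -0.033 -0.045] w 1.001 t 24.25
```

View pics/z14.png

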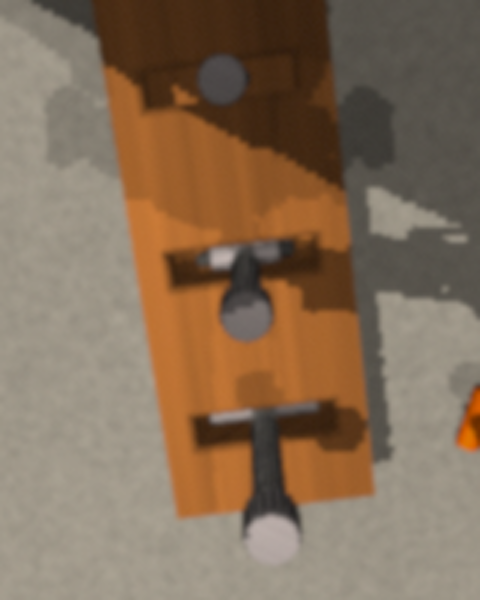

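View pics/s14.png

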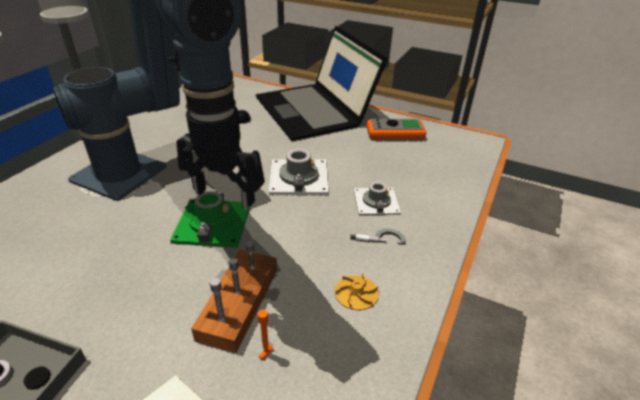

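```bash
python3 -c "
from bench import ctrl;print(ctrl.hand_in())"
```

```text
the job is handed in; nothing more can be done
None
```

I measured the bore with the middle gauge and put it back upright in its own (middle) slot, still locked with both plungers out. The gripper is open and clear, and I handed the job in at about 24.3 s.

- **In the bore:** the gauge touched the shoulder about 35 mm below the top face. While the knob was being turned I bore down with about 9 to 14 N.
- **Knob:** I slackened it 1.27 rad and tightened it to about 0.15 rad past where it started. The wrist picture showed the head staying put while the knob turned.
- **Drawing out:** the plungers dragged on the wall with about 2 to 3 N, so they were locked at the bore size.

**Last checks:**
- The final pictures show both plungers out and the neighbouring gauges, impeller and micrometer where they were.
- The size read off the wrist picture was 40.6 mm against the 42 mm bore. In the same picture the head body read about 29.5 mm. That suggests the picture reads short, but the calibration is not fine enough to confirm the size that way.
- The cameras disagreed by 2–3 mm on where the bore's centre is (more from the scene camera). I placed the gauge by comparing it directly with the mouth, so it may have been about 1 mm off centre; that would make the measured size less than 0.1 mm small.

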